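Load mould plates into the pouring frame

ROBOT

A 6-joint arm with a two-finger parallel gripper is mounted at the origin on the work surface. World frame = base frame: x ahead of the robot, y to its left, z up, the work surface at z = 0. Lengths are in m, angles in rad, forces in N, time in s.
With the tool pointing down it reaches from about 0.35 to 0.775 m from the base axis. Payload 7.3 kg.
Tool frame: the origin (TCP) lies midway between the tips of the shut fingers; the grasp point (between the pads) lies 19 mm behind it (robot.grip_depth is the z of the grasp point in the tool frame, in m); z points along the fingers, y is the line along which they close (so a half turn about z gives the same grasp; the last joint's range is limited). The gripper opens to 92 mm and grips with 3 to 60 N. Pads are 19 mm wide; open, the fingers measure 130 mm over their backs; the gripper's body (75 mm by 190 mm) begins 47 mm behind the grasp point.
Start: joints at [-1.326, 0.342, 1.524, -0, 1.275, -0.146], TCP at [0.2, -0.485, 0.227] pointing down, gripper open.
Joint ranges: [-2.53, 2.53], [-0.77, 2.02], [0.04, 2.7], [-1, 4.14], [0.28, 2.66], [-3.11, 3.11]. Speed limits (rad/s): [2.57, 2.57, 3.14, 3.14, 3.14, 3.14].

INTERFACE

Orientations are given as [roll, pitch, yaw] about the fixed x, y, z axes, in that order (R = Rz(yaw) Ry(pitch) Rx(roll)).
In Python, from cell import robot, viewer gives the robot as it stands.
- The arm moves only by the tool step_arm, never from a script. Its argument "increments" is a list of rows, each an object with "delta_pos": the shift along the tool's x, y, z in cm, a list of three; "dr": the turn, a rotation vector about the tool's x, y, z in degrees, a list of three; "fingers": the closure, from -1 (fully open) to 1 (shut), so that 0 is half open. In form: [{"delta_pos": [tx, ty, tz], "dr": [wx, wy, wz], "fingers": fingers}, ...]. A call has exactly 5 rows; each row is the pose to reach, as a shift and turn from the pose commanded when the call began, along the tool's axes at that moment; what a row does not reach only later rows make up. A row lasts 1/8 s, in which the tool goes at most 62.5 mm and 10.7 degrees, less where a joint would pass 70% of its speed; a pose out of reach is approached as far as the arm can. A call with a gripper value outside its range is refused whole. The fingers move at their own pace and stop on an object; "newtons" is the grip in N (left out, the last holds). Time passes only in rows, so rows that repeat a pose let the fingers close, or fill a call up. It gives the time, the measured TCP pose, the force, the opening and the grip force at its end, in the units of the state.
- robot.observe(): the state, without advancing time (a new reading comes with each control period).
- viewer.read_camera(name): name is "side" or "top" or "wrist"; returns the picture (420x560x3 uint8, red, green, blue); there is no depth.
- viewer.camera_params(name): a dict with "K" (3x3 intrinsics, pixels), "k1" (the pictures are not rectified: a ray, as slopes to the right and down, at radius r is drawn at 1 + k1 r^2 times it, then the intrinsics apply), "T" (4x4, takes a point from camera to world coordinates). Camera axes: x right, y down, z forward; pixel columns grow to the right and rows downward; lengths in m; the calibration is good to about 2 mm. A picture is of the moment at which its call begins: read the wrist's pose just before it. camera_params takes no time and is no camera call; for the wrist camera it gives the pose at the moment of the call.
- robot.hand_in(): hands the job in; it is judged then, once.
The state is a dict: "time": time; "qpos": joint angles; "qvel": joint speeds; "joint_efforts": joint torques, N m; "tool_pos": TCP position; "tool_rot": TCP orientation; "contact_force": force on the tool from outside, world axes, zero at the start; "torque": the same for the moment, N m; "opening": finger opening in m; "grip_force": force on a finger pad.
Only numpy, scipy, OpenCV 4.12 (cv2) and the standard library are available. Lean on these libraries where they do the work, as an engineer would, in place of code of your own. Each camera call takes 0.05 s, during which the arm holds its last target. There are 200 camera calls.

TASK

Get the candle pouring frame ready: draw its retaining rail fully back, stand the finished candle that was left in the frame upright in the steel tray, and fit every mould plate lying on the table into the frame, tilting its tongue in under the far lip and then levelling it flat onto the bed. Slide the plates together into one row without gaps that starts tight against the tall end stop, and only then push the rail fully home over their near ends. Do not tip the candle over, and leave the paper cups and the glass jar where they are.

Things in the scene. Friction and masses are not known exactly. Their poses are not given: they have to be found in the camera images.
- frame: fixed pouring frame, steel bed with aluminium walls. Origin: on the table under the cavity's centre; x away from the robot, y left to the tall end stop, z up. In mm: bed surface z 6, reaching out to x -148; cavity x -73 to 73, y -130 to 130; near wall x -83 to -73, top z 28; tall end stop: face at y 130, top z 50; low end wall: face at y -130, top z 18. Far lip: see frame_lip.
- frame_lip (a point): middle of the lower inner edge of the lip that overhangs the cavity's far side along its whole length: at frame x 58, y 0, z 23 mm. The lip covers frame x 58 to 85 (so 15 mm of the cavity), underside z 23, top z 28 mm; axes as the frame's.
- rail (a joint): retaining rail, a steel strip sliding along frame x above the near wall. 0 = home (inner edge at frame x -49 mm, over the near ends of seated plates), 0.03 m = fully drawn back towards the robot (inner edge x -79). Underside z 30, top z 36, 60 mm wide, 280 mm long. Stays where left; takes about 3 N. Starts home or nearly.
- rail_tab (a point): top centre of the rail's black grip tab, a block 16 mm (frame x) by 50 mm (frame y), 26 mm high on the rail: 62 mm above the table, at frame y 0, frame x -92 mm minus the joint value; moves with the rail.
- plate0: mould plate (3 or 4 alike; absent if None): aluminium, wooden grip. Origin: centre of its 140 x 58 mm underside; x to the tongue end, z up. Body 20 mm thick for x -70 to 45; tongue 8 mm thick (z 0 to 8) for x 45 to 70. Grip: block 28 (x) by 40 mm (y), centred at x -10, y 0, z 20 to 52. About 350 g. Flat round marks on top. Starts flat on the table, tongue roughly away from the robot.
- plate1: mould plate (3 or 4 alike; absent if None): aluminium, wooden grip. Origin: centre of its 140 x 58 mm underside; x to the tongue end, z up. Body 20 mm thick for x -70 to 45; tongue 8 mm thick (z 0 to 8) for x 45 to 70. Grip: block 28 (x) by 40 mm (y), centred at x -10, y 0, z 20 to 52. About 350 g. Flat round marks on top. Starts flat on the table, tongue roughly away from the robot.
- plate2: mould plate (3 or 4 alike; absent if None): aluminium, wooden grip. Origin: centre of its 140 x 58 mm underside; x to the tongue end, z up. Body 20 mm thick for x -70 to 45; tongue 8 mm thick (z 0 to 8) for x 45 to 70. Grip: block 28 (x) by 40 mm (y), centred at x -10, y 0, z 20 to 52. About 350 g. Flat round marks on top. Starts flat on the table, tongue roughly away from the robot.
- plate3: mould plate (3 or 4 alike; absent if None): aluminium, wooden grip. Origin: centre of its 140 x 58 mm underside; x to the tongue end, z up. Body 20 mm thick for x -70 to 45; tongue 8 mm thick (z 0 to 8) for x 45 to 70. Grip: block 28 (x) by 40 mm (y), centred at x -10, y 0, z 20 to 52. About 350 g. Flat round marks on top. Starts flat on the table, tongue roughly away from the robot.
- candle: finished pillar candle, ivory wax cylinder 52 mm in diameter, 80 mm tall, with a short wick (10 mm, look only); origin at the centre of its underside, z along its axis. Starts upright on the frame's bed. About 150 g.
- tray: square shallow steel tray, fixed, 120 x 120 mm outside, 22 mm high, walls 4 mm, floor about 4 mm thick; origin under its centre on the table.
- cup_a: white paper cup, 72 mm rim, 85 mm tall, beyond the frame; a bystander, leave alone. Origin at the centre of its underside.
- cup_b: another such paper cup; a bystander, leave alone.
- jar: glass jar with metal lid, 68 mm diameter, 90 mm tall; a bystander, leave alone. Origin at the centre of its underside.
Things that resemble listed ones, but are neither listed nor needed, are in the scene too. There is more than one size of the tray; the one meant has the size given above.

How it is judged:
On the way, in this order (a step that is already met when the one before it is completed fails the run):
1. the retaining rail is drawn fully back (value of joint rail above 0.025 m), for 0.2 s.
2. with the rail still back, the candle stands in the tray and all plates lie level in the frame, tongues under the lip, in one closed row from the end stop (value of joint rail above 0.015 m and x of candle in the frame of tray between -0.05 and 0.05 m and y of candle in the frame of tray between -0.05 and 0.05 m and z of candle in the frame of tray below 0.012 m and angle between candle's own z axis and vertical below 0.1 rad and x of plate0 in the frame of frame between -0.008 and 0.008 m and z of plate0 in the frame of frame between 0.003 and 0.009 m and angle between the z axis of each of plate0, plate1, plate2, plate3 and the z axis of frame, either way round below 0.05 rad and angle between the x axis of each of plate0, plate1, plate2, plate3 and the x axis of frame, either way round below 0.06 rad and (y of plate0 in the frame of frame between 0.0975 and 0.104 m or y of plate0 in the frame of plate1 between -0.0615 and -0.055 m or y of plate0 in the frame of plate2 between -0.0615 and -0.055 m or y of plate0 in the frame of plate3 between -0.0615 and -0.055 m) and x of plate1 in the frame of frame between -0.008 and 0.008 m and z of plate1 in the frame of frame between 0.003 and 0.009 m and (y of plate1 in the frame of frame between 0.0975 and 0.104 m or y of plate1 in the frame of plate0 between -0.0615 and -0.055 m or y of plate1 in the frame of plate2 between -0.0615 and -0.055 m or y of plate1 in the frame of plate3 between -0.0615 and -0.055 m) and x of plate2 in the frame of frame between -0.008 and 0.008 m and z of plate2 in the frame of frame between 0.003 and 0.009 m and (y of plate2 in the frame of frame between 0.0975 and 0.104 m or y of plate2 in the frame of plate0 between -0.0615 and -0.055 m or y of plate2 in the frame of plate1 between -0.0615 and -0.055 m or y of plate2 in the frame of plate3 between -0.0615 and -0.055 m) and x of plate3 in the frame of frame between -0.008 and 0.008 m and z of plate3 in the frame of frame between 0.003 and 0.009 m and (y of plate3 in the frame of frame between 0.0975 and 0.104 m or y of plate3 in the frame of plate0 between -0.0615 and -0.055 m or y of plate3 in the frame of plate1 between -0.0615 and -0.055 m or y of plate3 in the frame of plate2 between -0.0615 and -0.055 m)), for 0.2 s.
3. the rail is pushed home (value of joint rail below 0.004 m), for 0.2 s.
At the end, for the whole second after the job is handed in: The rail is home (within 4 mm); the candle stands upright in the tray; every plate lies level (under 3 degrees) on the bed with its tongue under the lip, square to the frame (under 3.4 degrees), and touches the end stop or the next plate nearer the stop with a gap under 3.5 mm; all at rest (value of joint rail below 0.004 m and x of candle in the frame of tray between -0.05 and 0.05 m and y of candle in the frame of tray between -0.05 and 0.05 m and z of candle in the frame of tray below 0.012 m and angle between candle's own z axis and vertical below 0.1 rad and x of plate0 in the frame of frame between -0.008 and 0.008 m and z of plate0 in the frame of frame between 0.003 and 0.009 m and angle between the z axis of each of plate0, plate1, plate2, plate3 and the z axis of frame, either way round below 0.05 rad and angle between the x axis of each of plate0, plate1, plate2, plate3 and the x axis of frame, either way round below 0.06 rad and (y of plate0 in the frame of frame between 0.0975 and 0.104 m or y of plate0 in the frame of plate1 between -0.0615 and -0.055 m or y of plate0 in the frame of plate2 between -0.0615 and -0.055 m or y of plate0 in the frame of plate3 between -0.0615 and -0.055 m) and x of plate1 in the frame of frame between -0.008 and 0.008 m and z of plate1 in the frame of frame between 0.003 and 0.009 m and (y of plate1 in the frame of frame between 0.0975 and 0.104 m or y of plate1 in the frame of plate0 between -0.0615 and -0.055 m or y of plate1 in the frame of plate2 between -0.0615 and -0.055 m or y of plate1 in the frame of plate3 between -0.0615 and -0.055 m) and x of plate2 in the frame of frame between -0.008 and 0.008 m and z of plate2 in the frame of frame between 0.003 and 0.009 m and (y of plate2 in the frame of frame between 0.0975 and 0.104 m or y of plate2 in the frame of plate0 between -0.0615 and -0.055 m or y of plate2 in the frame of plate1 between -0.0615 and -0.055 m or y of plate2 in the frame of plate3 between -0.0615 and -0.055 m) and x of plate3 in the frame of frame between -0.008 and 0.008 m and z of plate3 in the frame of frame between 0.003 and 0.009 m and (y of plate3 in the frame of frame between 0.0975 and 0.104 m or y of plate3 in the frame of plate0 between -0.0615 and -0.055 m or y of plate3 in the frame of plate1 between -0.0615 and -0.055 m or y of plate3 in the frame of plate2 between -0.0615 and -0.055 m) and linear speed of each of plate0, plate1, plate2, plate3, candle below 0.02 m/s).
It fails at once if the candle is tipped over (angle between candle's own z axis and vertical above 0.7 rad).
It fails at once if the first paper cup is disturbed (moved over 30 mm) (distance of cup_a from where it was at the start of the episode above 0.03 m).
It fails at once if the second paper cup is disturbed (moved over 30 mm) (distance of cup_b from where it was at the start of the episode above 0.03 m).
It fails at once if the jar is disturbed (moved over 30 mm) (distance of jar from where it was at the start of the episode above 0.03 m).
Of plate0, plate1, plate2, plate3 only 3 to 4 are there at a start; the rules pass over those that are not, and their reading is None.
At some moment in a run one of plate0, plate1, plate2, plate3 may be knocked a few centimetres aside while the robot is not near it.
It also fails if it takes over 210 s, if anything falls off the work surface, if the arm or the gripper's body presses on something with over 40 N, if the wrist force passes 120 N, or if a joint passes its speed limit or range.

## Working session

There is one attempt and no reset: what is moved stays moved. The work goes in short steps, Python scripts to look and compute and a tool call to move; the robot and the scene stay as the last step left them, time stands still between calls to the robot, and variables do not carry over. Pictures are saved under pics/ and viewed, at most 14 in all, crops included, and the job is handed in when it is done.

Besides the shell and the picture viewer there is one more tool, called after "Call:" in YAML: its name, and indented under it one key for each argument. step_arm: Moves the arm, as the interface text tells. Its arguments: {"type":"object","properties":{"increments":{"type":"array"},"newtons":{"type":"number"}},"required":["increments"]}

```bash
mkdir -p pics; ls; cat > h.py <<'E'
import numpy as np, cv2
from cell import robot, viewer
from scipy.spatial.transform import Rotation as R
def snap(n,f=None):
    p=viewer.camera_params(n); im=np.asarray(viewer.read_camera(n))
    if f: cv2.imwrite('pics/'+f,im[:,:,::-1])
    return im,p
def ray(p,u,v):
    K=np.array(p['K']);T=np.array(p['T'])
    d=np.array([[p['k1'],0,0,0]],float)
    x=np.array([(u-K[0,2])/K[0,0],(v-K[1,2])/K[1,1]]); s=x.copy()
    for _ in range(20): s=x/(1+p['k1']*(s@s))
    return T[:3,3],T[:3,:3]@np.array([s[0],s[1],1])
def onz(p,u,v,z):
    o,d=ray(p,u,v); return o+d*(z-o[2])/d[2]
def proj(p,X):
    T=np.array(p['T']);K=np.array(p['K']);c=T[:3,:3].T@(np.array(X)-T[:3,3]);s=c[:2]/c[2];s=s*(1+p['k1']*(s@s))
    return K[0,0]*s[0]+K[0,2],K[1,1]*s[1]+K[1,2]
E
python3 - <<'E'
from h import *
for n in('top','side'):
    im,p=snap(n,n+'0.png'); print(n,np.round(p['T'],3).tolist(),np.round(p['K'],1).tolist(),p['k1'])
print(robot.observe())
E
```

```text
pics
top [[0.025, -0.996, 0.091, 0.447], [-1.0, -0.025, 0.004, -0.008], [-0.002, -0.091, -0.996, 1.0], [0.0, 0.0, 0.0, 1.0]] [[441.9, 0.0, 281.3], [0.0, 441.9, 207.7], [0.0, 0.0, 1.0]] 0.03942398410002789
side [[-0.962, -0.21, 0.175, 0.311], [-0.274, 0.741, -0.613, 0.66], [-0.001, -0.637, -0.771, 0.902], [0.0, 0.0, 0.0, 1.0]] [[509.8, 0.0, 282.4], [0.0, 509.8, 202.4], [0.0, 0.0, 1.0]] -0.10022092095686028
{'time': 0.1, 'qpos': array([-1.32598675e+00,  3.42632595e-01,  1.52491929e+00, -1.49448093e-05,
        1.27541779e+00, -1.46005262e-01]), 'qvel': array([-2.04709212e-04, -2.30545096e-03, -2.54013948e-03,  5.77206259e-05,
       -3.18262908e-04, -6.28053426e-04]), 'joint_efforts': array([ 1.77340215e-03, -4.32004988e+01, -2.44694370e+01,  7.18510081e-02,
        5.26590343e-02, -3.87635941e-05]), 'tool_pos': array([ 0.19991796, -0.48504718,  0.22612585]), 'tool_rot': array([-3.14022820e+00, -1.86200076e-04,  3.90819077e-01]), 'contact_force': array([ 0.39099871,  0.30914123, -0.6760478 ]), 'torque': array([-0.02669815,  0.03311129,  0.0042798 ]), 'grip_force': 0.0, 'opening': 0.09157408925034462}
```

View pics/top0.png

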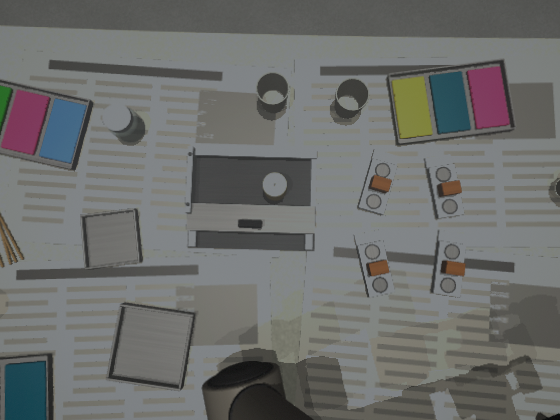

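View pics/side0.png

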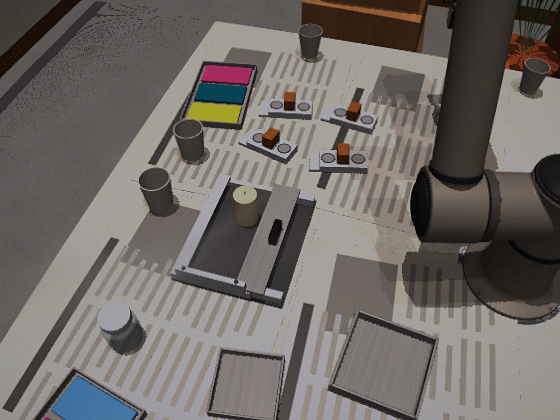

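The top view shows the frame (188–316, 148–250), with the rail in it and its black tab at (250,224), and the candle at (274,185). The 120 mm tray is the upper one at (112,238). The four plates have orange grips at (380,184), (450,188), (377,268) and (453,268). The cups are at (272,92) and (350,97), and the jar is at (120,122).

```bash
python3 - <<'E'
from h import *
im=cv2.imread('pics/top0.png'); p=viewer.camera_params('top')
c=cv2.convertScaleAbs(im[135:260,180:325],alpha=1.5,beta=10)
cv2.imwrite('pics/fr.png',cv2.resize(c,None,fx=4.8,fy=4.8,interpolation=cv2.INTER_CUBIC))
hsv=cv2.cvtColor(im,cv2.COLOR_BGR2HSV)
m=cv2.inRange(hsv,(3,120,60),(18,255,255))
n,l,s,ce=cv2.connectedComponentsWithStats(m)
for i in range(1,n):
    if s[i,4]>100: print('grip',ce[i].round(1),s[i,4],onz(p,*ce[i],0.048).round(3))
for nm,u,v,z in(('tab',250,223,.062),('candle',274,182,.086),('tray',112,238,.02),('big',151,345,.02),('cup',272,85,.085),('cup2',351,92,.085),('jar',118,119,.09)):print(nm,onz(p,u,v,z).round(3))
# plate bodies: bright blobs about grips
g=cv2.cvtColor(im,cv2.COLOR_BGR2GRAY)
E
```

```text
grip [380.9 182.9] 204 [ 0.593 -0.219  0.048]
grip [451.2 187.5] 210 [ 0.587 -0.37   0.048]
grip [378.3 267.5] 225 [ 0.411 -0.214  0.048]
grip [454.9 267.9] 218 [ 0.415 -0.375  0.048]
tab [0.499 0.061 0.062]
candle [0.584 0.012 0.086]
tray [0.46  0.367 0.02 ]
big [0.233 0.269 0.02 ]
cup [0.792 0.022 0.085]
cup2 [ 0.781 -0.146  0.085]
jar [0.708 0.342 0.09 ]
```

View pics/fr.png

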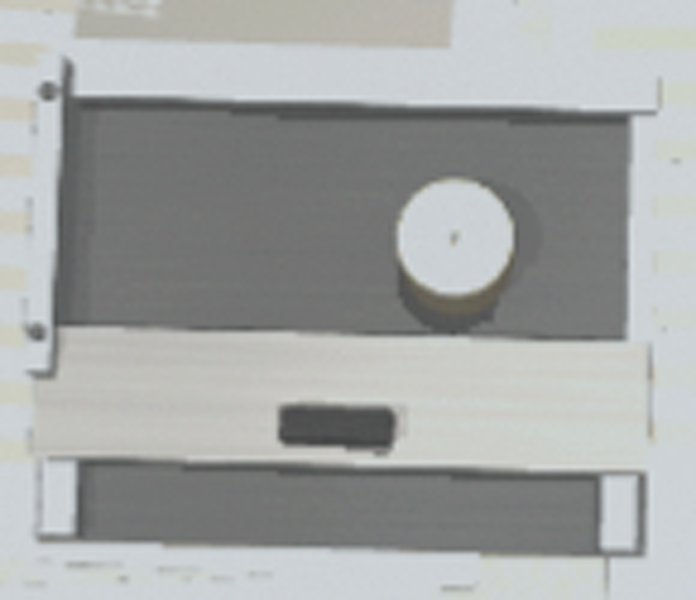

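The crop shows the lip edge from (75,98) to (655,112), the rail's inner edge from (55,326) to (648,340), the tab top centred at (337,424), the candle top at (455,237), the stop on the left and the low wall face at about (630,225).

```bash
python3 - <<'E'
from h import *
p=viewer.camera_params('top')
P=lambda a,b,z: onz(p,180+(a+.5)/4.8-.5,135+(b+.5)/4.8-.5,z)
q={}
for nm,a,b,z in(('lipL',75,98,.028),('lipR',655,112,.028),('railL',55,326,.036),('railR',648,340,.036),('rnL',35,456,.036),('rnR',645,472,.036),('tab',337,424,.062),('candle',455,237,.086),('lowU',632,115,.018),('lowD',627,338,.018),('stopU',72,62,.05),('stopD',55,376,.05),('bedL',78,460,.006),('bedBL',40,540,.006),('bedBR',642,554,.006)):
    q[nm]=P(a,b,z);print(nm,q[nm].round(4))
for a,b in(('lipL','lipR'),('railL','railR'),('rnL','rnR'),('lowD','lowU'),('stopD','stopU')):
    d=q[b]-q[a];print(a,np.degrees(np.arctan2(d[1],d[0])).round(2),np.hypot(*d[:2]).round(4))
T=np.array(p['T']);im,pw=snap('wrist');Tw=np.array(pw['T']);s=robot.observe()
Rt=R.from_euler('xyz',s['tool_rot']).as_matrix()
print('cam in tool',(Rt.T@(Tw[:3,3]-s['tool_pos'])).round(4),(Rt.T@Tw[:3,:3]).round(3).tolist(),np.round(pw['K'],1).tolist(),pw['k1'])
E
```

```text
lipL [0.649  0.1904 0.028 ]
lipR [ 0.6491 -0.0789  0.028 ]
railL [0.5417 0.1935 0.036 ]
railR [ 0.542 -0.077  0.036]
rnL [0.4822 0.1999 0.036 ]
rnR [ 0.4818 -0.0768  0.036 ]
tab [0.4987 0.0617 0.062 ]
candle [0.5799 0.0112 0.086 ]
lowU [ 0.6495 -0.0689  0.018 ]
lowD [ 0.5444 -0.0686  0.018 ]
stopU [0.661 0.188 0.05 ]
stopD [0.5178 0.1896 0.05  ]
bedL [0.4819 0.1863 0.006 ]
bedBL [0.4443 0.2023 0.006 ]
bedBR [ 0.4447 -0.0782  0.006 ]
lipL -89.97 0.2693
railL -89.94 0.2705
rnL -90.1 0.2767
lowD -0.17 0.1051
stopD -0.65 0.1432
cam in tool [ 0.0807  0.0005 -0.158 ] [[-0.0, -0.955, -0.297], [1.0, -0.0, -0.001], [0.0, -0.297, 0.955]] [[359.7, 0.0, 276.8], [0.0, 359.7, 210.8], [0.0, 0.0, 1.0]] -0.09168586980520901
```

```bash
cat >> h.py <<'E'
def tool(tilt,yaw):  # tilt: top of tool leans to +x (tongue down); degrees
    return R.from_euler('y',tilt,degrees=True)*R.from_euler('z',yaw,degrees=True)*R.from_euler('x',180,degrees=True)
def plan(wps,start=None):
    s=robot.observe(); p,r=s['tool_pos'],R.from_euler('xyz',s['tool_rot'])
    if start: p,r=np.array(start[0]),tool(*start[1:])
    for (x,t,yw) in wps:
        d=np.round(r.inv().apply(np.array(x)-p)*100,1); w=np.round((r.inv()*tool(t,yw)).as_rotvec(degrees=True)*2)/2
        print('pos',d.tolist(),'dr',w.tolist())
        p=p+r.apply(d/100); r=r*R.from_rotvec(w,degrees=True)
def st():
    s=robot.observe(); print('t',round(s['time'],2),'p',s['tool_pos'].round(4),'r',np.degrees(s['tool_rot']).round(1),'F',s['contact_force'].round(1),'op',round(s['opening'],4),'g',round(s['grip_force'],1),'q',s['qpos'].round(2))
E
python3 - <<'E'
from h import *
plan([((.30,-.25,.25),0,55),((.46,0,.22),0,90),((.499,.061,.1),0,90),((.499,.061,.044),0,90),((.499,.061,.044),0,90),((.466,.061,.044),0,90)])
E
```

```text
pos [18.2, -17.9, -2.4] dr [-0.0, -0.0, -32.5]
pos [29.7, -1.3, 3.1] dr [-0.0, -0.0, -35.0]
pos [6.1, 3.9, 12.0] dr [-0.0, -0.0, -0.0]
pos [-0.0, -0.0, 5.6] dr [-0.0, -0.0, -0.0]
pos [-0.0, -0.0, -0.0] dr [-0.0, -0.0, -0.0]
pos [-0.0, -3.3, -0.0] dr [-0.0, -0.0, -0.0]
```

Call:
step_arm:
  increments:
    - {"delta_pos": [4,-4,-1],"dr": [0,0,-8],"fingers": -0.1}
    - {"delta_pos": [8,-8,-2],"dr": [0,0,-16],"fingers": -0.1}
    - {"delta_pos": [12,-12,-2.4],"dr": [0,0,-24],"fingers": -0.1}
    - {"delta_pos": [16,-16,-2.4],"dr": [0,0,-30],"fingers": -0.1}
    - {"delta_pos": [18.2,-17.9,-2.4],"dr": [0,0,-32.5],"fingers": -0.1}
  newtons: 30

```text
time: 0.78
tool_pos: [0.3004, -0.2481, 0.2508]
tool_rot: [-3.142, -0.0, 0.962]
contact_force: [-0.4, 0.2, 0.4]
opening: 0.051
grip_force: 0.0
```

Call:
step_arm:
  increments:
    - {"delta_pos": [6,0,1],"dr": [0,0,-8],"fingers": -0.1}
    - {"delta_pos": [12,0,2],"dr": [0,0,-16],"fingers": -0.1}
    - {"delta_pos": [18,-1,3.1],"dr": [0,0,-25],"fingers": -0.1}
    - {"delta_pos": [24,-1.3,3.1],"dr": [0,0,-32],"fingers": -0.1}
    - {"delta_pos": [29.7,-1.3,3.1],"dr": [0,0,-35],"fingers": -0.1}

```text
time: 1.4
tool_pos: [0.4608, 0.0019, 0.2196]
tool_rot: [-3.141, 0.0, 1.572]
contact_force: [0.9, -0.8, 0.0]
opening: 0.0505
grip_force: 0.0
```

Call:
step_arm:
  increments:
    - {"delta_pos": [4,3,3],"dr": [0,0,0],"fingers": -0.1}
    - {"delta_pos": [6.1,3.9,7],"dr": [0,0,0],"fingers": -0.1}
    - {"delta_pos": [6.1,3.9,12],"dr": [0,0,0],"fingers": -0.1}
    - {"delta_pos": [6.1,3.9,12],"dr": [0,0,0],"fingers": -0.1}
    - {"delta_pos": [6.1,3.9,12],"dr": [0,0,0],"fingers": -0.1}

```text
time: 2.02
tool_pos: [0.5003, 0.0605, 0.1011]
tool_rot: [3.14, 0.0, 1.568]
contact_force: [-0.3, -0.0, 1.0]
opening: 0.0504
grip_force: 0.0
```

Tracking is good. Now I'll lower, grip the tab and pull.

Call:
step_arm:
  increments:
    - {"delta_pos": [0,0,3],"dr": [0,0,0],"fingers": -0.1}
    - {"delta_pos": [0,0,5.6],"dr": [0,0,0],"fingers": -0.1}
    - {"delta_pos": [0,0,5.6],"dr": [0,0,0],"fingers": 1}
    - {"delta_pos": [0,0,5.6],"dr": [0,0,0],"fingers": 1}
    - {"delta_pos": [0,0,5.6],"dr": [0,0,0],"fingers": 1}

```text
time: 2.65
tool_pos: [0.5006, 0.0606, 0.0454]
tool_rot: [3.138, 0.0, 1.569]
contact_force: [0.1, 0.6, 0.0]
opening: 0.0247
grip_force: 0.0
```

Call:
step_arm:
  increments:
    - {"delta_pos": [0,-1,0],"dr": [0,0,0],"fingers": 1}
    - {"delta_pos": [0,-2,0],"dr": [0,0,0],"fingers": 1}
    - {"delta_pos": [0,-3,0],"dr": [0,0,0],"fingers": 1}
    - {"delta_pos": [0,-3.2,0],"dr": [0,0,0],"fingers": 1}
    - {"delta_pos": [0,-3.2,0],"dr": [0,0,0],"fingers": 1}

```text
time: 3.28
tool_pos: [0.4712, 0.0607, 0.0452]
tool_rot: [3.132, 0.0, 1.569]
contact_force: [10.8, 0.9, -1.7]
opening: 0.0159
grip_force: 30.0
```

Call:
step_arm:
  increments:
    - {"delta_pos": [0,0,0],"dr": [0,0,0],"fingers": -0.3}
    - {"delta_pos": [0,0,0],"dr": [0,0,0],"fingers": -0.3}
    - {"delta_pos": [0,0,-5],"dr": [0,0,0],"fingers": -1}
    - {"delta_pos": [0,0,-10],"dr": [0,0,0],"fingers": -1}
    - {"delta_pos": [0,0,-13],"dr": [0,0,0],"fingers": -1}
  newtons: 12

```text
time: 3.9
tool_pos: [0.4669, 0.0609, 0.1757]
tool_rot: [3.141, 0.0, 1.569]
contact_force: [-0.5, 0.1, 0.6]
opening: 0.0611
grip_force: 0.0
```

```bash
python3 - <<'E'
from h import *
st(); snap('wrist','w1.png')
plan([((.580,.011,.175),0,90),((.580,.011,.041),0,90)])
E
```

```text
t 3.9 p [0.4669 0.0609 0.1757] r [180.    0.   89.9] F [-0.5  0.1  0.6] op 0.0611 g 0.0 q [-0.03  0.29  1.75 -0.    1.1  -0.03]
pos [-5.0, 11.2, 0.4] dr [0.5, 0.0, -0.0]
pos [0.0, -0.0, 13.4] dr [-0.0, 0.0, -0.0]
```

View pics/w1.png

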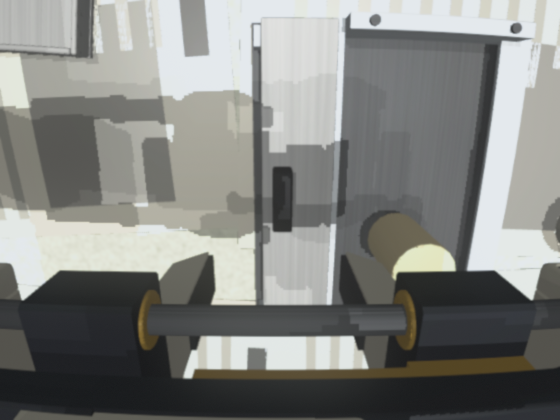

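The wrist view shows the rail drawn back, with its inner edge at u≈337 beside the near wall, and the candle top at (420,265). Next I'll grasp the candle.

Call:
step_arm:
  increments:
    - {"delta_pos": [-2.5,5.6,0.4],"dr": [0,0,0],"fingers": -1}
    - {"delta_pos": [-5,11.3,0.4],"dr": [0,0,0],"fingers": -1}
    - {"delta_pos": [-5,11.3,0.4],"dr": [0,0,0],"fingers": -1}
    - {"delta_pos": [-5,11.3,5],"dr": [0,0,0],"fingers": -1}
    - {"delta_pos": [-5,11.3,7],"dr": [0,0,0],"fingers": -1}

```text
time: 4.58
tool_pos: [0.5772, 0.0113, 0.1009]
tool_rot: [-3.136, -0.001, 1.569]
contact_force: [-1.0, 0.2, -0.1]
opening: 0.0921
grip_force: 0.0
```

Call:
step_arm:
  increments:
    - {"delta_pos": [0,0,3],"dr": [0,0,0],"fingers": -1}
    - {"delta_pos": [0,0,6.5],"dr": [0,0,0],"fingers": -1}
    - {"delta_pos": [0,0,6.5],"dr": [0,0,0],"fingers": 1}
    - {"delta_pos": [0,0,6.5],"dr": [0,0,0],"fingers": 1}
    - {"delta_pos": [0,0,6.5],"dr": [0,0,0],"fingers": 1}

```text
time: 5.2
tool_pos: [0.5811, 0.0106, 0.0404]
tool_rot: [3.139, 0.0, 1.569]
contact_force: [-0.5, 1.3, 0.4]
opening: 0.0666
grip_force: 0.0
```

Call:
step_arm:
  increments:
    - {"delta_pos": [0,0,0],"dr": [0,0,0],"fingers": 1}
    - {"delta_pos": [0,0,0],"dr": [0,0,0],"fingers": 1}
    - {"delta_pos": [0,0,0],"dr": [0,0,0],"fingers": 1}
    - {"delta_pos": [0,0,0],"dr": [0,0,0],"fingers": 1}
    - {"delta_pos": [0,0,0],"dr": [0,0,0],"fingers": 1}

```text
time: 5.82
tool_pos: [0.5809, 0.0106, 0.0396]
tool_rot: [3.14, 0.0, 1.569]
contact_force: [0.5, 0.2, 6.6]
opening: 0.052
grip_force: 12.0
```

Call:
step_arm:
  increments:
    - {"delta_pos": [0,0,-3],"dr": [0,0,0],"fingers": 1}
    - {"delta_pos": [0,0,-7],"dr": [0,0,0],"fingers": 1}
    - {"delta_pos": [1,0,-10],"dr": [0,0,0],"fingers": 1}
    - {"delta_pos": [4,-1,-11],"dr": [0,0,0],"fingers": 1}
    - {"delta_pos": [8,-2.5,-11],"dr": [0,0,0],"fingers": 1}
  newtons: 20

```text
time: 6.45
tool_pos: [0.5557, 0.0908, 0.1494]
tool_rot: [3.14, 0.0, 1.567]
contact_force: [-0.1, 0.4, -2.5]
opening: 0.0515
grip_force: 20.0
```

Call:
step_arm:
  increments:
    - {"delta_pos": [5,-1.7,0],"dr": [0,0,0],"fingers": 1}
    - {"delta_pos": [10,-3.5,0],"dr": [0,0,0],"fingers": 1}
    - {"delta_pos": [15.5,-5.5,0],"dr": [0,0,0],"fingers": 1}
    - {"delta_pos": [21,-7.5,0],"dr": [0,0,0],"fingers": 1}
    - {"delta_pos": [26,-9,0],"dr": [0,0,0],"fingers": 1}

```text
time: 7.08
tool_pos: [0.4645, 0.3524, 0.1482]
tool_rot: [-3.141, 0.001, 1.569]
contact_force: [1.6, 0.5, -1.2]
opening: 0.0519
grip_force: 20.0
```

Call:
step_arm:
  increments:
    - {"delta_pos": [1.3,-0.4,0],"dr": [0,0,0],"fingers": 1}
    - {"delta_pos": [1.6,-0.6,2],"dr": [0,0,0],"fingers": 1}
    - {"delta_pos": [1.6,-0.6,5],"dr": [0,0,0],"fingers": 1}
    - {"delta_pos": [1.6,-0.6,7.5],"dr": [0,0,0],"fingers": 1}
    - {"delta_pos": [1.6,-0.6,8],"dr": [0,0,0],"fingers": 1}

```text
time: 7.7
tool_pos: [0.4591, 0.3654, 0.0667]
tool_rot: [-3.138, 0.003, 1.568]
contact_force: [-1.1, -0.2, -1.6]
opening: 0.0516
grip_force: 20.0
```

```bash
python3 - <<'E'
from h import *
st(); a,_=snap('top');b,_=snap('side')
c=np.hstack([cv2.resize(a[180:320,60:200],(400,400)),cv2.resize(b[280:420,190:330],(400,400))])
cv2.imwrite('pics/c1.png',c[:,:,::-1])
E
```

```text
t 7.7 p [0.4591 0.3654 0.0667] r [-179.8    0.2   89.8] F [-1.1 -0.2 -1.6] op 0.0516 g 20.0 q [ 0.54  0.62  1.54 -0.    0.98  0.54]
```

View pics/c1.png

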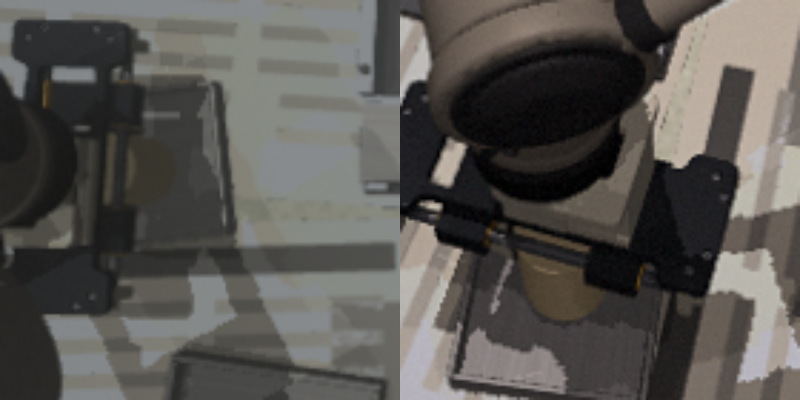

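The candle is held over the tray centre in both views. I'll lower and release it.

Call:
step_arm:
  increments:
    - {"delta_pos": [0,0,1.3],"dr": [0,0,0],"fingers": 1}
    - {"delta_pos": [0,0,2.3],"dr": [0,0,0],"fingers": 1}
    - {"delta_pos": [0,0,2.8],"dr": [0,0,0],"fingers": 1}
    - {"delta_pos": [0,0,2.8],"dr": [0,0,0],"fingers": 1}
    - {"delta_pos": [0,0,2.8],"dr": [0,0,0],"fingers": 1}

```text
time: 8.43
tool_pos: [0.4602, 0.367, 0.041]
tool_rot: [3.141, -0.0, 1.569]
contact_force: [0.7, -0.4, -1.8]
opening: 0.0519
grip_force: 20.0
```

Call:
step_arm:
  increments:
    - {"delta_pos": [0,0,0],"dr": [0,0,0],"fingers": -0.6}
    - {"delta_pos": [0,0,0],"dr": [0,0,0],"fingers": -0.6}
    - {"delta_pos": [0,0,0],"dr": [0,0,0],"fingers": -0.6}
    - {"delta_pos": [0,0,-3],"dr": [0,0,0],"fingers": -0.6}
    - {"delta_pos": [0,0,-9],"dr": [0,0,0],"fingers": -0.6}

```text
time: 9.05
tool_pos: [0.4586, 0.3659, 0.1294]
tool_rot: [-3.137, 0.003, 1.569]
contact_force: [1.1, 0.5, 0.3]
opening: 0.0736
grip_force: 0.0
```

```bash
python3 - <<'E'
from h import *
st(); 
plan([((.44,.1,.2),0,90),((.40,-.15,.24),0,80),((.36,-.214,.22),0,80)])
E
```

```text
t 9.05 p [0.4586 0.3659 0.1294] r [-179.7    0.2   89.9] F [1.1 0.5 0.3] op 0.0736 g 0.0 q [ 0.54  0.55  1.48 -0.    1.12  0.55]
pos [-26.6, -1.8, -7.0] dr [-0.5, 0.0, -0.0]
pos [-25.0, -4.0, -3.9] dr [0.0, 0.0, 10.0]
pos [-7.0, -2.8, 2.0] dr [0.0, 0.0, -0.0]
```

```bash
python3 - <<'E'
from h import *
im,p=snap('top','top2.png')
c=cv2.convertScaleAbs(im[145:305,350:475,::-1],alpha=1.5)
t=cv2.convertScaleAbs(im[200:280,70:150,::-1],alpha=1.5)
c=cv2.resize(c,None,fx=3.7,fy=3.7,interpolation=cv2.INTER_CUBIC);t=cv2.resize(t,(300,300))
o=np.zeros((c.shape[0],c.shape[1]+300,3),np.uint8);o[:,:c.shape[1]]=c;o[:300,c.shape[1]:]=t
cv2.imwrite('pics/pl.png',o);print(o.shape)
E
```

```text
(592, 762, 3)
```

View pics/pl.png

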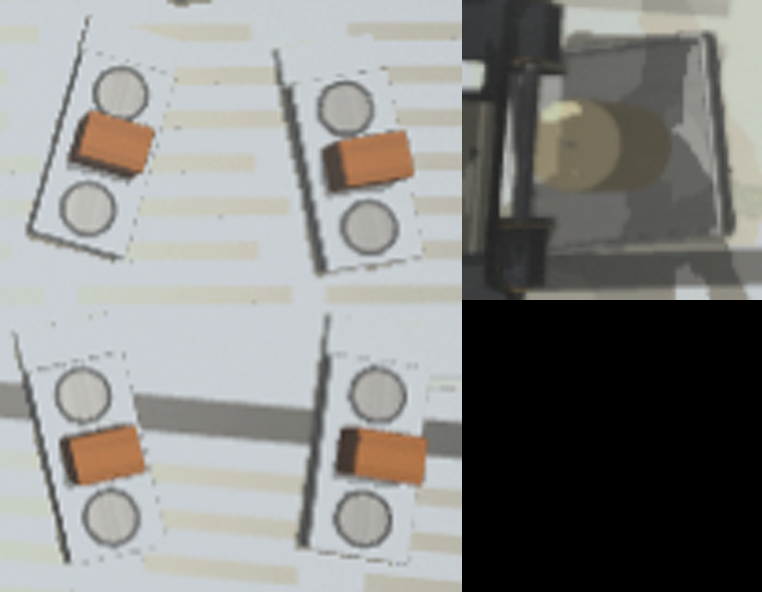

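The candle stands upright in the tray. The plate marks, far then near, are at A (121,93)/(88,209), B (346,108)/(370,227), C (83,395)/(111,517) and D (378,394)/(363,519). The grip tops are at about A (119,143), B (376,158), C (110,452) and D (390,457).

```bash
python3 - <<'E'
from h import *
p=viewer.camera_params('top')
P=lambda a,b,z: onz(p,350+(a+.5)/3.7-.5,145+(b+.5)/3.7-.5,z)
for n,f,r,g in(('A',(121,93),(88,209),(119,143)),('B',(346,108),(370,227),(376,158)),('C',(83,395),(111,517),(110,452)),('D',(378,394),(363,519),(390,457))):
    f=P(*f,.02);r=P(*r,.02);g=P(*g,.052);d=f-r;u=d[:2]/np.hypot(*d[:2])
    print(n,'mid',((f+r)/2).round(4),'yaw',np.degrees(np.arctan2(d[1],d[0])).round(1),'len',np.linalg.norm(d).round(4),'grip',g.round(4),'g-mid along/across',((g-(f+r)/2)[:2]@u).round(4),((g-(f+r)/2)[:2]@[-u[1],u[0]]).round(4))
print('tray candle',onz(p,70+575/3.75-462/3.75,200+147/3.75,.084).round(3))
plan([((.44,.1,.2),0,90),((.42,-.16,.2),0,103),((.411,-.214,.10),0,103)])
E
```

```text
A mid [ 0.5919 -0.2183  0.02  ] yaw -15.3 len 0.0736 grip [ 0.592  -0.2199  0.052 ] g-mid along/across 0.0005 -0.0014
B mid [ 0.5855 -0.3696  0.02  ] yaw 10.8 len 0.0729 grip [ 0.5866 -0.3682  0.052 ] g-mid along/across 0.0014 0.0011
C mid [ 0.4095 -0.2147  0.02  ] yaw 13.2 len 0.0731 grip [ 0.413  -0.2154  0.052 ] g-mid along/across 0.0033 -0.0015
D mid [ 0.4137 -0.3752  0.02  ] yaw -7.6 len 0.074 grip [ 0.4147 -0.3742  0.052 ] g-mid along/across 0.0009 0.0011
tray candle [0.457 0.366 0.084]
pos [-26.8, -2.2, -6.2] dr [0.5, -0.5, -0.0]
pos [-26.0, -1.9, 0.1] dr [0.0, 0.0, -13.0]
pos [-5.1, -2.1, 10.0] dr [-0.0, 0.0, -0.0]
```

Call:
step_arm:
  increments:
    - {"delta_pos": [-4,0,-5],"dr": [0,0,0],"fingers": -0.3}
    - {"delta_pos": [-10,-1,-6.2],"dr": [0,0,0],"fingers": -0.3}
    - {"delta_pos": [-16,-2.2,-6.2],"dr": [0,0,0],"fingers": -0.3}
    - {"delta_pos": [-22,-2.2,-6.2],"dr": [0,0,0],"fingers": -0.3}
    - {"delta_pos": [-26.8,-2.2,-6.2],"dr": [0,0,0],"fingers": -0.3}
  newtons: 50

```text
time: 9.72
tool_pos: [0.4373, 0.0969, 0.1931]
tool_rot: [3.14, 0.0, 1.568]
contact_force: [0.6, -0.7, -0.5]
opening: 0.06
grip_force: 0.0
```

Call:
step_arm:
  increments:
    - {"delta_pos": [-6,0,0],"dr": [0,0,-3],"fingers": -0.3}
    - {"delta_pos": [-12,-1,0],"dr": [0,0,-6],"fingers": -0.3}
    - {"delta_pos": [-18,-1.9,0],"dr": [0,0,-10],"fingers": -0.3}
    - {"delta_pos": [-24,-1.9,0],"dr": [0,0,-13],"fingers": -0.3}
    - {"delta_pos": [-26,-1.9,0],"dr": [0,0,-13],"fingers": -0.3}

```text
time: 10.35
tool_pos: [0.4178, -0.1643, 0.193]
tool_rot: [3.141, 0.002, 1.793]
contact_force: [-0.3, 0.4, 0.4]
opening: 0.06
grip_force: 0.0
```

Call:
step_arm:
  increments:
    - {"delta_pos": [-5,-2,2],"dr": [0,0,0],"fingers": -0.3}
    - {"delta_pos": [-5.1,-2.1,6],"dr": [0,0,0],"fingers": -0.3}
    - {"delta_pos": [-5.1,-2.1,10],"dr": [0,0,0],"fingers": -0.3}
    - {"delta_pos": [-5.1,-2.1,10],"dr": [0,0,0],"fingers": -0.3}
    - {"delta_pos": [-5.1,-2.1,10],"dr": [0,0,0],"fingers": -0.3}

```text
time: 10.98
tool_pos: [0.4097, -0.2159, 0.094]
tool_rot: [3.14, 0.002, 1.796]
contact_force: [0.6, 0.1, 1.0]
opening: 0.0596
grip_force: 0.0
```

```bash
python3 - <<'E'
from h import *
st(); snap('wrist','w2.png')
plan([((.412,-.215,.0245),0,103)])
E
```

```text
t 10.97 p [ 0.4097 -0.2159  0.094 ] r [1.799e+02 1.000e-01 1.029e+02] F [0.6 0.1 1. ] op 0.0596 g 0.0 q [-0.65  0.39  1.87 -0.    0.88 -0.88]
pos [0.1, 0.2, 7.0] dr [0.0, 0.0, -0.0]
```

View pics/w2.png

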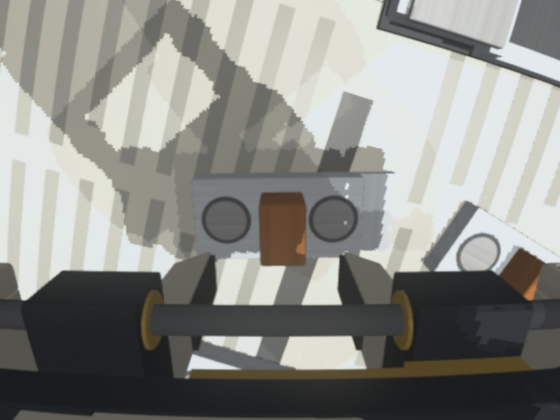

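The wrist view shows plate C's grip at (283,228), midway between the fingers and square to them. I'll grasp it and lift.

Call:
step_arm:
  increments:
    - {"delta_pos": [0.1,0.2,4],"dr": [0,0,0],"fingers": -0.3}
    - {"delta_pos": [0.1,0.2,7],"dr": [0,0,0],"fingers": -0.3}
    - {"delta_pos": [0.1,0.2,7],"dr": [0,0,0],"fingers": 1}
    - {"delta_pos": [0.1,0.2,7],"dr": [0,0,0],"fingers": 1}
    - {"delta_pos": [0.1,0.2,7],"dr": [0,0,0],"fingers": 1}

```text
time: 11.65
tool_pos: [0.4116, -0.2147, 0.0243]
tool_rot: [3.14, 0.002, 1.796]
contact_force: [0.6, -0.3, 0.2]
opening: 0.034
grip_force: 0.0
```

Call:
step_arm:
  increments:
    - {"delta_pos": [0,0,0],"dr": [0,0,0],"fingers": 1}
    - {"delta_pos": [0,0,0],"dr": [0,0,0],"fingers": 1}
    - {"delta_pos": [0,0,0],"dr": [0,0,0],"fingers": 1}
    - {"delta_pos": [0,0,0],"dr": [0,0,0],"fingers": 1}
    - {"delta_pos": [0,0,0],"dr": [0,0,0],"fingers": 1}

```text
time: 12.28
tool_pos: [0.4117, -0.2147, 0.024]
tool_rot: [3.139, 0.002, 1.796]
contact_force: [0.1, 0.4, 7.1]
opening: 0.0279
grip_force: 50.0
```

```bash
cat >> h.py <<'E'
FX,FY=.592,.061
def ins(Tx,Tz,th,Y,h):  # mm, deg -> waypoint for plan
    c,s=np.cos(np.radians(th)),np.sin(np.radians(th))
    return ((FX+(Tx-80*c+h*s)/1e3,FY+Y/1e3,(Tz+80*s+h*c)/1e3),th,90)
E
python3 - <<'E'
from h import *
st(); h=robot.observe()['tool_pos'][2]*1e3
x,y,z=robot.observe()['tool_pos'];Y=91
W=[((x,y,.16),0,103),((.46,0,.19),0,90),ins(40,70,15,Y,h),ins(50,10,15,Y,h),ins(70,9,15,Y,h),ins(71,6.5,0,Y,h)]
for w in W: print(np.round(w[0],4),w[1:])
plan(W)
E
```

```text
t 12.28 p [ 0.4117 -0.2147  0.024 ] r [1.799e+02 1.000e-01 1.029e+02] F [0.1 0.4 7.1] op 0.0279 g 50.0 q [-0.65  0.52  1.93  0.    0.69 -0.87]
[ 0.4117 -0.2147  0.16  ] (0, 103)
[0.46 0.   0.19] (0, 90)
[0.561  0.152  0.1139] (15, 90)
[0.571  0.152  0.0539] (15, 90)
[0.591  0.152  0.0529] (15, 90)
[0.583  0.152  0.0305] (0, 90)
pos [-0.0, 0.0, -13.6] dr [0.0, 0.0, -0.0]
pos [19.8, 9.5, -3.0] dr [0.0, 0.0, 13.0]
pos [15.2, 10.1, 7.6] dr [15.0, 0.0, -0.0]
pos [0.1, 2.5, 5.5] dr [0.0, 0.0, -0.0]
pos [-0.0, 1.9, -0.4] dr [0.0, 0.0, -0.0]
pos [-0.0, -0.1, 2.4] dr [-15.0, 0.0, -0.0]
```

Call:
step_arm:
  increments:
    - {"delta_pos": [0,0,-4],"dr": [0,0,0],"fingers": 1}
    - {"delta_pos": [0,0,-9],"dr": [0,0,0],"fingers": 1}
    - {"delta_pos": [0,0,-13.6],"dr": [0,0,0],"fingers": 1}
    - {"delta_pos": [0,0,-13.6],"dr": [0,0,0],"fingers": 1}
    - {"delta_pos": [0,0,-13.6],"dr": [0,0,0],"fingers": 1}

```text
time: 12.9
tool_pos: [0.4098, -0.2135, 0.1578]
tool_rot: [-3.14, -0.001, 1.796]
contact_force: [0.2, -0.2, -3.9]
opening: 0.0278
grip_force: 50.0
```

Call:
step_arm:
  increments:
    - {"delta_pos": [4,2,-1],"dr": [0,0,3],"fingers": 1}
    - {"delta_pos": [8,4,-2],"dr": [0,0,6],"fingers": 1}
    - {"delta_pos": [12,6,-3],"dr": [0,0,9],"fingers": 1}
    - {"delta_pos": [16,8,-3],"dr": [0,0,12],"fingers": 1}
    - {"delta_pos": [19.8,9.5,-3],"dr": [0,0,13],"fingers": 1}

```text
time: 13.52
tool_pos: [0.4582, 0.0018, 0.1867]
tool_rot: [-3.138, -0.001, 1.568]
contact_force: [0.3, -0.4, -4.5]
opening: 0.0276
grip_force: 50.0
```

Call:
step_arm:
  increments:
    - {"delta_pos": [4,2,0],"dr": [4,0,0],"fingers": 1}
    - {"delta_pos": [8,5,2],"dr": [8,0,0],"fingers": 1}
    - {"delta_pos": [12,8,5],"dr": [12,0,0],"fingers": 1}
    - {"delta_pos": [15.2,10.1,7.6],"dr": [15,0,0],"fingers": 1}
    - {"delta_pos": [15.2,10.1,7.6],"dr": [15,0,0],"fingers": 1}

```text
time: 14.15
tool_pos: [0.5585, 0.1536, 0.1055]
tool_rot: [-2.868, 0.001, 1.571]
contact_force: [-0.6, -0.1, -2.7]
opening: 0.028
grip_force: 50.0
```

```bash
python3 - <<'E'
from h import *
st(); h=24;Y=91
W=[ins(50,10,15,Y,h),ins(70,9,15,Y,h),ins(71,6.5,0,Y,h)]
plan(W)
a,_=snap('side','s3.png');b,_=snap('wrist')
cv2.imwrite('pics/s3.png',np.hstack([cv2.resize(a[120:330,140:360],(400,380)),cv2.resize(b,(400,300))[:300] if 0 else np.vstack([cv2.resize(b,(400,300)),np.zeros((80,400,3),np.uint8)])])[:,:,::-1])
E
```

```text
t 14.15 p [0.5585 0.1536 0.1055] r [-1.643e+02  1.000e-01  9.000e+01] F [-0.6 -0.1 -2.7] op 0.028 g 50.0 q [0.12 0.71 1.28 0.03 1.43 0.11]
pos [-0.2, 2.6, 4.6] dr [-0.5, 0.0, 0.0]
pos [0.0, 1.9, -0.4] dr [-0.0, 0.0, 0.0]
pos [0.0, -0.1, 2.4] dr [-15.0, 0.0, 0.0]
```

View pics/s3.png

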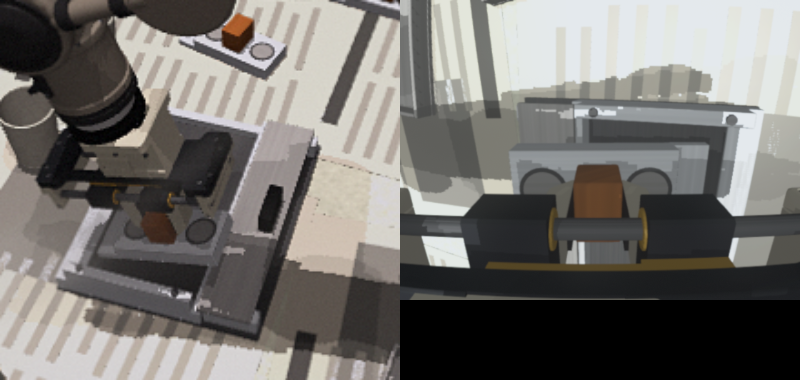

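The tilt is correct (tongue end low, facing the lip) and the plate is held squarely above the cavity. I'll lower it in front of the lip.

Call:
step_arm:
  increments:
    - {"delta_pos": [-0.2,0.5,1.5],"dr": [0,0,0],"fingers": 1}
    - {"delta_pos": [-0.2,1.5,3],"dr": [0,0,0],"fingers": 1}
    - {"delta_pos": [-0.2,2.5,4.4],"dr": [-0.5,0,0],"fingers": 1}
    - {"delta_pos": [-0.2,2.5,4.4],"dr": [-0.5,0,0],"fingers": 1}
    - {"delta_pos": [-0.2,2.5,4.4],"dr": [-0.5,0,0],"fingers": 1}

```text
time: 14.88
tool_pos: [0.5732, 0.1499, 0.0639]
tool_rot: [-2.889, 0.0, 1.569]
contact_force: [0.1, 0.0, -2.8]
opening: 0.028
grip_force: 50.0
```

```bash
python3 - <<'E'
from h import *
st(); h=24;Y=91
plan([ins(62,9.5,15,Y,h),ins(70,9,15,Y,h),ins(71,6.5,0,Y,h)])
E
```

```text
t 14.88 p [0.5732 0.1499 0.0639] r [-165.5    0.    89.9] F [ 0.1  0.  -2.8] op 0.028 g 50.0 q [0.11 0.76 1.29 0.03 1.34 0.1 ]
pos [0.2, 1.2, 0.8] dr [0.5, -0.0, -0.0]
pos [0.0, 0.8, -0.2] dr [0.0, -0.0, -0.0]
pos [0.0, -0.2, 2.4] dr [-15.0, -0.0, -0.0]
```

Call:
step_arm:
  increments:
    - {"delta_pos": [0.2,0.2,0.9],"dr": [0.5,0,0],"fingers": 1}
    - {"delta_pos": [0.2,0.2,0.9],"dr": [0.5,0,0],"fingers": 1}
    - {"delta_pos": [0.2,1.1,0.7],"dr": [0.5,0,0],"fingers": 1}
    - {"delta_pos": [0.2,2.0,0.5],"dr": [0.5,0,0],"fingers": 1}
    - {"delta_pos": [0.2,2.0,0.5],"dr": [0.5,0,0],"fingers": 1}

```text
time: 15.5
tool_pos: [0.5922, 0.1517, 0.0538]
tool_rot: [-2.881, 0.0, 1.569]
contact_force: [-0.6, 0.5, -3.6]
opening: 0.0278
grip_force: 50.0
```

```bash
python3 - <<'E'
from h import *
st(); h=24;Y=91
plan([ins(70,8,8,Y,h),ins(70,6.5,0,Y,h)])
E
```

```text
t 15.5 p [0.5922 0.1517 0.0538] r [-165.1    0.    89.9] F [-0.6  0.5 -3.6] op 0.0278 g 50.0 q [0.11 0.81 1.22 0.03 1.37 0.1 ]
pos [0.0, -0.3, 1.2] dr [-7.0, -0.0, -0.0]
pos [0.0, -0.2, 1.3] dr [-8.0, -0.0, -0.0]
```

Call:
step_arm:
  increments:
    - {"delta_pos": [0,-0.3,1.2],"dr": [-7,0,0],"fingers": 1}
    - {"delta_pos": [0,-0.35,1.9],"dr": [-11,0,0],"fingers": 1}
    - {"delta_pos": [0,-0.4,2.5],"dr": [-15,0,0],"fingers": 1}
    - {"delta_pos": [0,-0.4,2.5],"dr": [-15,0,0],"fingers": 1}
    - {"delta_pos": [0,-0.4,2.5],"dr": [-15,0,0],"fingers": 1}

```text
time: 16.12
tool_pos: [0.5809, 0.1519, 0.031]
tool_rot: [-3.14, 0.0, 1.569]
contact_force: [-0.6, -0.0, -3.8]
opening: 0.0278
grip_force: 50.0
```

Call:
step_arm:
  increments:
    - {"delta_pos": [0.4,0,0],"dr": [0,0,0],"fingers": 1}
    - {"delta_pos": [0.8,0,0],"dr": [0,0,0],"fingers": 1}
    - {"delta_pos": [1.0,0,0],"dr": [0,0,0],"fingers": 1}
    - {"delta_pos": [1.1,0,0],"dr": [0,0,0],"fingers": 1}
    - {"delta_pos": [1.1,0,0],"dr": [0,0,0],"fingers": 1}

```text
time: 16.75
tool_pos: [0.5808, 0.1625, 0.0306]
tool_rot: [-3.141, 0.001, 1.569]
contact_force: [-0.4, -3.1, -3.7]
opening: 0.0273
grip_force: 50.0
```

Call:
step_arm:
  increments:
    - {"delta_pos": [0.1,0,0.1],"dr": [0,0,0],"fingers": 1}
    - {"delta_pos": [0.2,0,0.1],"dr": [0,0,0],"fingers": 1}
    - {"delta_pos": [0.2,0,0.1],"dr": [0,0,0],"fingers": 1}
    - {"delta_pos": [0.1,0,0.1],"dr": [0,0,0],"fingers": -0.2}
    - {"delta_pos": [0.1,0,0.1],"dr": [0,0,0],"fingers": -0.2}

```text
time: 17.38
tool_pos: [0.5814, 0.1643, 0.0303]
tool_rot: [3.14, -0.001, 1.569]
contact_force: [0.9, -0.5, 0.5]
opening: 0.0431
grip_force: 0.0
```

Call:
step_arm:
  increments:
    - {"delta_pos": [0,0,-0.2],"dr": [0,0,0],"fingers": -0.2}
    - {"delta_pos": [0,0,-5],"dr": [0,0,0],"fingers": -0.3}
    - {"delta_pos": [0,0,-10],"dr": [0,0,0],"fingers": -0.3}
    - {"delta_pos": [-4,0,-13],"dr": [0,0,0],"fingers": -0.3}
    - {"delta_pos": [-9,0,-13],"dr": [0,0,0],"fingers": -0.3}

```text
time: 18.0
tool_pos: [0.5824, 0.0742, 0.1633]
tool_rot: [3.135, -0.0, 1.572]
contact_force: [0.4, -0.3, -0.8]
opening: 0.0596
grip_force: 0.0
```

Call:
step_arm:
  increments:
    - {"delta_pos": [-5,0,0],"dr": [0,0,3],"fingers": -0.3}
    - {"delta_pos": [-11,0,0],"dr": [0,0,7],"fingers": -0.3}
    - {"delta_pos": [-17,0,0],"dr": [0,0,11],"fingers": -0.3}
    - {"delta_pos": [-21,0,0],"dr": [0,0,15],"fingers": -0.3}
    - {"delta_pos": [-21,0,0],"dr": [0,0,15],"fingers": -0.3}

```text
time: 18.62
tool_pos: [0.5803, -0.1388, 0.1599]
tool_rot: [3.141, 0.0, 1.303]
contact_force: [0.1, -0.4, -0.7]
opening: 0.0596
grip_force: 0.0
```

```bash
python3 - <<'E'
from h import *
st(); im,p=snap('top')
m=cv2.inRange(cv2.cvtColor(im,cv2.COLOR_RGB2HSV),(3,120,60),(18,255,255))
n,l,s,ce=cv2.connectedComponentsWithStats(m)
for i in range(1,n):
    if s[i,4]>60: print('grip',ce[i].round(1),s[i,4],onz(p,*ce[i],0.048 if ce[i][0]>320 else .054).round(3))
cv2.imwrite('pics/top3.png',cv2.convertScaleAbs(im[80:330,170:480,::-1],alpha=1.4))
plan([((.592,-.219,.12),0,75),((.592,-.219,.0245),0,75)])
E
```

```text
t 18.62 p [ 0.5803 -0.1388  0.1599] r [180.    0.   74.7] F [ 0.1 -0.4 -0.7] op 0.0596 g 0.0 q [-0.36  0.53  1.42 -0.    1.2  -0.1 ]
grip [204.3 184.5] 209 [0.58  0.163 0.054]
grip [451.  187.5] 220 [ 0.587 -0.369  0.048]
grip [454.8 267.9] 220 [ 0.415 -0.375  0.048]
pos [-7.6, 3.3, 4.0] dr [0.0, -0.0, -0.0]
pos [-0.0, -0.0, 9.5] dr [0.0, -0.0, -0.0]
```

View pics/top3.png

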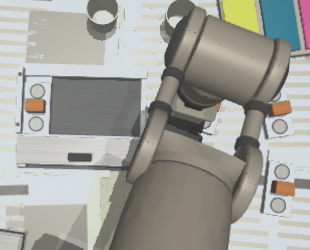

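The top view shows plate C seated in the frame against the stop. Plates B and D are unchanged. Plate A is next.

Call:
step_arm:
  increments:
    - {"delta_pos": [-4,1.5,2],"dr": [0,0,0],"fingers": -0.3}
    - {"delta_pos": [-7.6,3.3,4],"dr": [0,0,0],"fingers": -0.3}
    - {"delta_pos": [-7.6,3.3,4],"dr": [0,0,0],"fingers": -0.3}
    - {"delta_pos": [-7.6,3.3,4],"dr": [0,0,0],"fingers": -0.3}
    - {"delta_pos": [-7.6,3.3,4],"dr": [0,0,0],"fingers": -0.3}

```text
time: 19.3
tool_pos: [0.5929, -0.2164, 0.1207]
tool_rot: [3.141, -0.0, 1.309]
contact_force: [-0.7, 0.5, -0.6]
opening: 0.0596
grip_force: 0.0
```

```bash
cat >> h.py <<'E'
def wgrip(exp):
    im,p=snap('wrist'); m=cv2.inRange(cv2.cvtColor(im,cv2.COLOR_RGB2HSV),(3,120,40),(18,255,255)); m[310:]=0
    n,l,s,ce=cv2.connectedComponentsWithStats(m)
    for i in range(1,n):
        if s[i,4]>300: print('wgrip',ce[i].round(),s[i,:5],'expected',np.round(proj(p,[exp[0],exp[1],.040])))
E
python3 - <<'E'
from h import *
st(); wgrip((.592,-.219)); plan([((.592,-.219,.0245),0,75)])
E
```

```text
t 19.3 p [ 0.5929 -0.2164  0.1207] r [179.9  -0.   75. ] F [-0.7  0.5 -0.6] op 0.0596 g 0.0 q [-0.47  0.63  1.36  0.    1.16 -0.21]
wgrip [282. 219.] [ 261  198   39   53 1513] expected [276. 223.]
pos [-0.2, -0.0, 9.6] dr [0.0, 0.0, 0.0]
```

Call:
step_arm:
  increments:
    - {"delta_pos": [-0.2,0,5],"dr": [0,0,0],"fingers": -0.3}
    - {"delta_pos": [-0.2,0,9.6],"dr": [0,0,0],"fingers": -0.3}
    - {"delta_pos": [-0.2,0,9.6],"dr": [0,0,0],"fingers": -0.1}
    - {"delta_pos": [-0.2,0,9.6],"dr": [0,0,0],"fingers": 1}
    - {"delta_pos": [-0.2,0,9.6],"dr": [0,0,0],"fingers": 1}

```text
time: 19.98
tool_pos: [0.5922, -0.2197, 0.0245]
tool_rot: [3.141, 0.0, 1.308]
contact_force: [-0.6, -1.0, 0.7]
opening: 0.035
grip_force: 0.0
```

Call:
step_arm:
  increments:
    - {"delta_pos": [0,0,0],"dr": [0,0,0],"fingers": 1}
    - {"delta_pos": [0,0,0],"dr": [0,0,0],"fingers": 1}
    - {"delta_pos": [0,0,0],"dr": [0,0,0],"fingers": 1}
    - {"delta_pos": [0,0,0],"dr": [0,0,0],"fingers": 1}
    - {"delta_pos": [0,0,0],"dr": [0,0,0],"fingers": 1}

```text
time: 20.6
tool_pos: [0.5924, -0.22, 0.0245]
tool_rot: [3.14, 0.0, 1.307]
contact_force: [1.2, 2.4, 6.4]
opening: 0.0274
grip_force: 50.0
```

```bash
python3 - <<'E'
from h import *
st(); x,y,z=robot.observe()['tool_pos'];h=z*1e3;Y=33
plan([((x,y,.16),0,75),((.57,0,.17),8,90),ins(42,55,15,Y,h),ins(50,9.5,15,Y,h),ins(70,9,15,Y,h),ins(70,6,0,Y,h)])
E
```

```text
t 20.6 p [ 0.5924 -0.22    0.0245] r [179.9   0.   74.9] F [1.2 2.4 6.4] op 0.0274 g 50.0 q [-0.48  0.74  1.44  0.    0.96 -0.21]
pos [-0.0, 0.0, -13.6] dr [0.0, 0.0, -0.0]
pos [20.7, -7.9, -1.0] dr [8.0, -1.0, -15.0]
pos [9.3, 0.3, 7.1] dr [7.0, -0.0, -0.0]
pos [0.0, 1.9, 4.2] dr [0.0, -0.0, -0.0]
pos [0.0, 2.0, -0.4] dr [0.0, -0.0, -0.0]
pos [0.0, -0.3, 2.4] dr [-15.0, -0.0, -0.0]
```

Call:
step_arm:
  increments:
    - {"delta_pos": [0,0,-4],"dr": [0,0,0],"fingers": 1}
    - {"delta_pos": [0,0,-9],"dr": [0,0,0],"fingers": 1}
    - {"delta_pos": [0,0,-13.6],"dr": [0,0,0],"fingers": 1}
    - {"delta_pos": [0,0,-13.6],"dr": [0,0,0],"fingers": 1}
    - {"delta_pos": [0,0,-13.6],"dr": [0,0,0],"fingers": 1}

```text
time: 21.22
tool_pos: [0.5906, -0.2196, 0.1577]
tool_rot: [-3.138, -0.001, 1.307]
contact_force: [-0.0, 0.6, -4.0]
opening: 0.0278
grip_force: 50.0
```

Call:
step_arm:
  increments:
    - {"delta_pos": [5,-2,0],"dr": [2,0,-4],"fingers": 1}
    - {"delta_pos": [10.5,-4,-0.5],"dr": [4,-0.5,-8],"fingers": 1}
    - {"delta_pos": [16,-6,-1],"dr": [6,-1,-12],"fingers": 1}
    - {"delta_pos": [20.7,-7.9,-1],"dr": [8,-1,-15],"fingers": 1}
    - {"delta_pos": [20.7,-7.9,-1],"dr": [8,-1,-15],"fingers": 1}

```text
time: 21.85
tool_pos: [0.568, 0.0042, 0.1671]
tool_rot: [-2.996, -0.002, 1.575]
contact_force: [0.1, -0.1, -4.3]
opening: 0.0284
grip_force: 50.0
```

Call:
step_arm:
  increments:
    - {"delta_pos": [4,0,2.5],"dr": [3,0,0],"fingers": 1}
    - {"delta_pos": [8,0.2,5],"dr": [6,0,0],"fingers": 1}
    - {"delta_pos": [9.3,0.3,7.1],"dr": [7,0,0],"fingers": 1}
    - {"delta_pos": [9.3,0.3,7.1],"dr": [7,0,0],"fingers": 1}
    - {"delta_pos": [9.3,0.3,7.1],"dr": [7,0,0],"fingers": 1}

```text
time: 22.48
tool_pos: [0.5631, 0.092, 0.0994]
tool_rot: [-2.88, -0.0, 1.568]
contact_force: [-0.1, -0.1, -4.0]
opening: 0.0278
grip_force: 50.0
```

```bash
python3 - <<'E'
from h import *
st(); h=24.5;Y=33
plan([ins(50,10,15,Y,h),ins(70,9,15,Y,h)])
E
```

```text
t 22.48 p [0.5631 0.092  0.0994] r [-165.    -0.    89.8] F [-0.1 -0.1 -4. ] op 0.0278 g 50.0 q [0.02 0.7  1.32 0.01 1.39 0.02]
pos [0.2, 1.9, 4.1] dr [0.0, -0.0, -0.0]
pos [0.0, 2.0, -0.4] dr [0.0, -0.0, -0.0]
```

Call:
step_arm:
  increments:
    - {"delta_pos": [0.2,0.9,2],"dr": [0,0,0],"fingers": 1}
    - {"delta_pos": [0.2,1.9,4.1],"dr": [0,0,0],"fingers": 1}
    - {"delta_pos": [0.2,1.9,4.1],"dr": [0,0,0],"fingers": 1}
    - {"delta_pos": [0.2,2.9,3.9],"dr": [0,0,0],"fingers": 1}
    - {"delta_pos": [0.2,3.4,3.8],"dr": [0,0,0],"fingers": 1}

```text
time: 23.1
tool_pos: [0.5869, 0.0955, 0.0541]
tool_rot: [-2.881, -0.001, 1.569]
contact_force: [0.1, 0.0, -4.2]
opening: 0.0273
grip_force: 50.0
```

Call:
step_arm:
  increments:
    - {"delta_pos": [0,0.5,-0.1],"dr": [0,0,0],"fingers": 1}
    - {"delta_pos": [0,0.5,-0.1],"dr": [0,0,0],"fingers": 1}
    - {"delta_pos": [0,0.5,-0.1],"dr": [0,0,0],"fingers": 1}
    - {"delta_pos": [0,0.5,-0.1],"dr": [0,0,0],"fingers": 1}
    - {"delta_pos": [0,0.5,-0.1],"dr": [0,0,0],"fingers": 1}

```text
time: 23.72
tool_pos: [0.5907, 0.0955, 0.0534]
tool_rot: [-2.879, -0.001, 1.569]
contact_force: [0.2, 0.6, -3.3]
opening: 0.028
grip_force: 50.0
```

```bash
python3 - <<'E'
from h import *
st(); h=24.5;Y=33
plan([ins(70,6,0,Y,h)])
E
```

```text
t 23.73 p [0.5907 0.0955 0.0534] r [-165.    -0.    89.9] F [ 0.2  0.6 -3.3] op 0.028 g 50.0 q [0.03 0.79 1.26 0.01 1.35 0.03]
pos [-0.2, -0.2, 2.4] dr [-15.0, -0.0, -0.0]
```

Call:
step_arm:
  increments:
    - {"delta_pos": [0,-0.2,1.1],"dr": [-7,0,0],"fingers": 1}
    - {"delta_pos": [0,-0.3,1.8],"dr": [-11,0,0],"fingers": 1}
    - {"delta_pos": [0,-0.3,2.4],"dr": [-15,0,0],"fingers": 1}
    - {"delta_pos": [0,-0.3,2.4],"dr": [-15,0,0],"fingers": 1}
    - {"delta_pos": [0,-0.3,2.4],"dr": [-15,0,0],"fingers": 1}

```text
time: 24.35
tool_pos: [0.582, 0.0955, 0.0312]
tool_rot: [-3.14, -0.001, 1.569]
contact_force: [0.5, 0.7, -3.7]
opening: 0.0277
grip_force: 50.0
```

Call:
step_arm:
  increments:
    - {"delta_pos": [0.4,0,0],"dr": [0,0,0],"fingers": 1}
    - {"delta_pos": [0.7,0,0],"dr": [0,0,0],"fingers": 1}
    - {"delta_pos": [0.9,0,0],"dr": [0,0,0],"fingers": 1}
    - {"delta_pos": [1.1,0,0],"dr": [0,0,0],"fingers": 1}
    - {"delta_pos": [1.1,0,0],"dr": [0,0,0],"fingers": 1}

```text
time: 24.98
tool_pos: [0.5818, 0.1035, 0.0309]
tool_rot: [-3.14, 0.004, 1.57]
contact_force: [-0.2, -14.7, -1.3]
opening: 0.0279
grip_force: 50.0
```

Call:
step_arm:
  increments:
    - {"delta_pos": [0,0,0.1],"dr": [0,0,0],"fingers": 1}
    - {"delta_pos": [0,0,0.1],"dr": [0,0,0],"fingers": 1}
    - {"delta_pos": [-0.2,0,0.1],"dr": [0,0,0],"fingers": -0.2}
    - {"delta_pos": [-0.2,0,0.1],"dr": [0,0,0],"fingers": -0.2}
    - {"delta_pos": [-0.2,0,0.1],"dr": [0,0,0],"fingers": -0.2}

```text
time: 25.6
tool_pos: [0.5819, 0.105, 0.03]
tool_rot: [-3.141, -0.001, 1.57]
contact_force: [0.4, 0.4, -0.4]
opening: 0.0526
grip_force: 0.0
```

Call:
step_arm:
  increments:
    - {"delta_pos": [0,0,-1],"dr": [0,0,0],"fingers": -0.3}
    - {"delta_pos": [0,0,-6],"dr": [0,0,0],"fingers": -0.3}
    - {"delta_pos": [-1,0,-11],"dr": [0,0,0],"fingers": -0.3}
    - {"delta_pos": [-6,0,-13],"dr": [0,0,0],"fingers": -0.3}
    - {"delta_pos": [-12,0,-13],"dr": [0,0,0],"fingers": -0.3}

```text
time: 26.22
tool_pos: [0.5829, -0.0159, 0.1631]
tool_rot: [3.136, -0.0, 1.572]
contact_force: [0.2, 0.6, 0.3]
opening: 0.0596
grip_force: 0.0
```

Call:
step_arm:
  increments:
    - {"delta_pos": [-6,0,0],"dr": [0,0,-3],"fingers": -0.3}
    - {"delta_pos": [-12,0,0],"dr": [0,0,-6],"fingers": -0.3}
    - {"delta_pos": [-18,0,0],"dr": [0,0,-9],"fingers": -0.3}
    - {"delta_pos": [-24,0,0],"dr": [0,0,-11],"fingers": -0.3}
    - {"delta_pos": [-28,0,0],"dr": [0,0,-11],"fingers": -0.3}

```text
time: 26.85
tool_pos: [0.5808, -0.2983, 0.1603]
tool_rot: [3.141, -0.0, 1.76]
contact_force: [0.8, -0.1, 0.4]
opening: 0.0595
grip_force: 0.0
```

```bash
python3 - <<'E'
from h import *
st(); im,p=snap('top','top4.png')
m=cv2.inRange(cv2.cvtColor(im,cv2.COLOR_RGB2HSV),(3,120,60),(18,255,255))
n,l,s,ce=cv2.connectedComponentsWithStats(m)
for i in range(1,n):
    if s[i,4]>60: print('grip',ce[i].round(1),s[i,4],onz(p,*ce[i],0.048 if ce[i][0]>320 else .054).round(3))
plan([((.587,-.369,.12),0,101)])
E
```

```text
t 26.85 p [ 0.5808 -0.2983  0.1603] r [180.   -0.  100.8] F [ 0.8 -0.1  0.4] op 0.0595 g 0.0 q [-0.59  0.63  1.23  0.    1.28 -0.78]
grip [204.2 184.5] 206 [0.58  0.163 0.054]
grip [231.3 184.7] 204 [0.581 0.105 0.054]
pos [-6.6, -0.6, 4.0] dr [-0.0, 0.0, -0.5]
```

Call:
step_arm:
  increments:
    - {"delta_pos": [-4,-0.6,2],"dr": [0,0,0],"fingers": -0.3}
    - {"delta_pos": [-6.7,-0.6,4],"dr": [0,0,0],"fingers": -0.3}
    - {"delta_pos": [-6.7,-0.6,4],"dr": [0,0,0],"fingers": -0.3}
    - {"delta_pos": [-6.7,-0.6,4],"dr": [0,0,0],"fingers": -0.3}
    - {"delta_pos": [-6.7,-0.6,4],"dr": [0,0,0],"fingers": -0.3}

```text
time: 27.52
tool_pos: [0.5885, -0.3615, 0.1208]
tool_rot: [3.141, 0.0, 1.762]
contact_force: [0.2, -0.4, -0.2]
opening: 0.0598
grip_force: 0.0
```

```bash
python3 - <<'E'
from h import *
st(); wgrip((.587,-.369)); plan([((.587,-.369,.0245),0,101)])
E
```

```text
t 27.52 p [ 0.5885 -0.3615  0.1208] r [180.   0. 101.] F [ 0.2 -0.4 -0.2] op 0.0598 g 0.0 q [-0.66  0.73  1.15  0.    1.26 -0.85]
wgrip [ 29. 194.] [   9  164   41   62 1909] expected [272. 228.]
wgrip [277. 219.] [256 204  39  34 988] expected [272. 228.]
pos [-0.7, -0.3, 9.6] dr [0.0, 0.0, -0.0]
```

Call:
step_arm:
  increments:
    - {"delta_pos": [-0.7,-0.2,5],"dr": [0,0,0],"fingers": -0.3}
    - {"delta_pos": [-0.7,-0.2,9.6],"dr": [0,0,0],"fingers": -0.3}
    - {"delta_pos": [-0.7,-0.2,9.6],"dr": [0,0,0],"fingers": -0.1}
    - {"delta_pos": [-0.7,-0.2,9.6],"dr": [0,0,0],"fingers": 1}
    - {"delta_pos": [-0.7,-0.2,9.6],"dr": [0,0,0],"fingers": 1}

```text
time: 28.2
tool_pos: [0.5876, -0.3694, 0.0243]
tool_rot: [3.141, -0.0, 1.762]
contact_force: [-0.8, -0.4, 0.6]
opening: 0.0352
grip_force: 0.0
```

Call:
step_arm:
  increments:
    - {"delta_pos": [0,0,0],"dr": [0,0,0],"fingers": 1}
    - {"delta_pos": [0,0,0],"dr": [0,0,0],"fingers": 1}
    - {"delta_pos": [0,0,0],"dr": [0,0,0],"fingers": 1}
    - {"delta_pos": [0,0,0],"dr": [0,0,0],"fingers": 1}
    - {"delta_pos": [0,0,0],"dr": [0,0,0],"fingers": 1}

```text
time: 28.82
tool_pos: [0.5876, -0.3695, 0.0241]
tool_rot: [3.141, -0.001, 1.761]
contact_force: [1.3, 2.4, 5.3]
opening: 0.0276
grip_force: 50.0
```

Call:
step_arm:
  increments:
    - {"delta_pos": [0,0,-4],"dr": [0,0,0],"fingers": 1}
    - {"delta_pos": [0,0,-9],"dr": [0,0,0],"fingers": 1}
    - {"delta_pos": [0,0,-13.6],"dr": [0,0,0],"fingers": 1}
    - {"delta_pos": [0,0,-13.6],"dr": [0,0,0],"fingers": 1}
    - {"delta_pos": [0,0,-13.6],"dr": [0,0,0],"fingers": 1}

```text
time: 29.45
tool_pos: [0.5861, -0.3692, 0.1569]
tool_rot: [-3.138, -0.004, 1.761]
contact_force: [-0.1, -0.4, -4.6]
opening: 0.0277
grip_force: 50.0
```

```bash
python3 - <<'E'
from h import *
st(); Y=-26;h=24.5
plan([((.575,-.2,.17),0,90),((.57,-.06,.16),8,90),ins(42,55,15,Y,h),ins(50,10,15,Y,h)])
E
```

```text
t 29.45 p [ 0.5861 -0.3692  0.1569] r [-179.8   -0.2  100.9] F [-0.1 -0.4 -4.6] op 0.0277 g 50.0 q [-0.67  0.71  1.09 -0.    1.35 -0.86]
pos [16.8, 2.1, -1.3] dr [-0.0, -0.0, 11.0]
pos [14.0, -0.5, 1.1] dr [8.0, -0.0, -0.0]
pos [9.5, 0.1, 6.1] dr [7.0, -0.0, -0.0]
pos [-0.0, 2.0, 4.2] dr [-0.0, -0.0, -0.0]
```

Call:
step_arm:
  increments:
    - {"delta_pos": [5,0.7,-1],"dr": [0,0,3],"fingers": 1}
    - {"delta_pos": [10,1.4,-1.3],"dr": [0,0,7],"fingers": 1}
    - {"delta_pos": [15,2,-1.3],"dr": [0,0,10],"fingers": 1}
    - {"delta_pos": [16.8,2.1,-1.3],"dr": [0,0,11],"fingers": 1}
    - {"delta_pos": [16.8,2.1,-1.3],"dr": [0,0,11],"fingers": 1}

```text
time: 30.08
tool_pos: [0.575, -0.1989, 0.1702]
tool_rot: [-3.136, -0.003, 1.572]
contact_force: [0.0, -0.2, -3.9]
opening: 0.028
grip_force: 50.0
```

Call:
step_arm:
  increments:
    - {"delta_pos": [5,-0.2,0.4],"dr": [3,0,0],"fingers": 1}
    - {"delta_pos": [10,-0.4,0.8],"dr": [6,0,0],"fingers": 1}
    - {"delta_pos": [14,-0.5,1.1],"dr": [8,0,0],"fingers": 1}
    - {"delta_pos": [14,-0.5,1.1],"dr": [8,0,0],"fingers": 1}
    - {"delta_pos": [14,-0.5,1.1],"dr": [8,0,0],"fingers": 1}

```text
time: 30.7
tool_pos: [0.5713, -0.062, 0.1606]
tool_rot: [-3.0, -0.001, 1.569]
contact_force: [-0.3, -0.9, -4.1]
opening: 0.0278
grip_force: 50.0
```

Call:
step_arm:
  increments:
    - {"delta_pos": [4,0,2],"dr": [3,0,0],"fingers": 1}
    - {"delta_pos": [8,0.1,4],"dr": [6,0,0],"fingers": 1}
    - {"delta_pos": [9.5,0.1,6.1],"dr": [7,0,0],"fingers": 1}
    - {"delta_pos": [9.5,0.1,6.1],"dr": [7,0,0],"fingers": 1}
    - {"delta_pos": [9.5,0.1,6.1],"dr": [7,0,0],"fingers": 1}

```text
time: 31.32
tool_pos: [0.5645, 0.0325, 0.1019]
tool_rot: [-2.881, -0.0, 1.568]
contact_force: [-0.2, 0.9, -3.0]
opening: 0.0278
grip_force: 50.0
```

```bash
python3 - <<'E'
from h import *
st(); Y=-26;h=24.2
plan([ins(50,10,15,Y,h),ins(70,9,15,Y,h)])
E
```

```text
t 31.32 p [0.5645 0.0325 0.1019] r [-165.1   -0.    89.8] F [-0.2  0.9 -3. ] op 0.0278 g 50.0 q [-0.07  0.69  1.33 -0.02  1.39 -0.06]
pos [0.2, 1.9, 4.5] dr [0.0, -0.0, -0.0]
pos [0.1, 1.9, -0.5] dr [0.0, -0.0, -0.0]
```

Call:
step_arm:
  increments:
    - {"delta_pos": [0.2,0.9,2.2],"dr": [0,0,0],"fingers": 1}
    - {"delta_pos": [0.2,1.8,4.4],"dr": [0,0,0],"fingers": 1}
    - {"delta_pos": [0.2,1.8,4.4],"dr": [0,0,0],"fingers": 1}
    - {"delta_pos": [0.2,2.8,4.2],"dr": [0,0,0],"fingers": 1}
    - {"delta_pos": [0.2,3.4,4.0],"dr": [0,0,0],"fingers": 1}

```text
time: 31.95
tool_pos: [0.5881, 0.0358, 0.0553]
tool_rot: [-2.882, -0.001, 1.569]
contact_force: [0.0, -0.5, -4.6]
opening: 0.0276
grip_force: 50.0
```

Call:
step_arm:
  increments:
    - {"delta_pos": [0,0.4,-0.1],"dr": [0,0,0],"fingers": 1}
    - {"delta_pos": [0,0.4,-0.1],"dr": [0,0,0],"fingers": 1}
    - {"delta_pos": [0,0.4,-0.1],"dr": [0,0,0],"fingers": 1}
    - {"delta_pos": [0,0.4,-0.1],"dr": [0,0,0],"fingers": 1}
    - {"delta_pos": [0,0.4,-0.1],"dr": [0,0,0],"fingers": 1}

```text
time: 32.58
tool_pos: [0.5904, 0.0363, 0.0538]
tool_rot: [-2.879, -0.001, 1.569]
contact_force: [0.5, -0.2, -3.9]
opening: 0.0279
grip_force: 50.0
```

```bash
python3 - <<'E'
from h import *
st(); h=24.2;Y=-26
plan([ins(70,6,0,Y,h)])
E
```

```text
t 32.58 p [0.5904 0.0363 0.0538] r [-165.    -0.    89.9] F [ 0.5 -0.2 -3.9] op 0.0279 g 50.0 q [-0.06  0.78  1.28 -0.01  1.34 -0.05]
pos [-0.1, -0.2, 2.5] dr [-15.0, -0.0, -0.0]
```

Call:
step_arm:
  increments:
    - {"delta_pos": [0,-0.2,1.1],"dr": [-7,0,0],"fingers": 1}
    - {"delta_pos": [0,-0.3,1.8],"dr": [-11,0,0],"fingers": 1}
    - {"delta_pos": [0,-0.3,2.45],"dr": [-15,0,0],"fingers": 1}
    - {"delta_pos": [0,-0.3,2.45],"dr": [-15,0,0],"fingers": 1}
    - {"delta_pos": [0,-0.3,2.45],"dr": [-15,0,0],"fingers": 1}

```text
time: 33.2
tool_pos: [0.5815, 0.0363, 0.0312]
tool_rot: [-3.14, -0.001, 1.569]
contact_force: [-0.6, -0.3, -4.2]
opening: 0.0277
grip_force: 50.0
```

Call:
step_arm:
  increments:
    - {"delta_pos": [0.4,0,0],"dr": [0,0,0],"fingers": 1}
    - {"delta_pos": [0.7,0,0],"dr": [0,0,0],"fingers": 1}
    - {"delta_pos": [0.9,0,0],"dr": [0,0,0],"fingers": 1}
    - {"delta_pos": [1.1,0,0],"dr": [0,0,0],"fingers": 1}
    - {"delta_pos": [1.1,0,0],"dr": [0,0,0],"fingers": 1}

```text
time: 33.83
tool_pos: [0.5813, 0.0464, 0.0309]
tool_rot: [-3.141, 0.001, 1.57]
contact_force: [-0.9, -4.1, -4.6]
opening: 0.0278
grip_force: 50.0
```

Call:
step_arm:
  increments:
    - {"delta_pos": [0.1,0,0.1],"dr": [0,0,0],"fingers": 1}
    - {"delta_pos": [0.1,0,0.1],"dr": [0,0,0],"fingers": 1}
    - {"delta_pos": [0,0,0.1],"dr": [0,0,0],"fingers": -0.2}
    - {"delta_pos": [0,0,0.1],"dr": [0,0,0],"fingers": -0.2}
    - {"delta_pos": [0,0,0.1],"dr": [0,0,0],"fingers": -0.2}

```text
time: 34.45
tool_pos: [0.5815, 0.0476, 0.0302]
tool_rot: [3.142, -0.001, 1.569]
contact_force: [-0.4, -0.3, -0.5]
opening: 0.0525
grip_force: 0.0
```

Call:
step_arm:
  increments:
    - {"delta_pos": [0,0,-1],"dr": [0,0,0],"fingers": -0.3}
    - {"delta_pos": [0,0,-6],"dr": [0,0,0],"fingers": -0.3}
    - {"delta_pos": [-1,-1,-11],"dr": [0,0,0],"fingers": -0.3}
    - {"delta_pos": [-6,-2,-13],"dr": [0,0,0],"fingers": -0.3}
    - {"delta_pos": [-11,-4,-13],"dr": [0,0,0],"fingers": -0.3}

```text
time: 35.08
tool_pos: [0.5425, -0.0638, 0.1629]
tool_rot: [3.136, 0.001, 1.571]
contact_force: [0.8, -0.5, -0.2]
opening: 0.0599
grip_force: 0.0
```

Call:
step_arm:
  increments:
    - {"delta_pos": [-5,-2,0],"dr": [0,0,2],"fingers": -0.3}
    - {"delta_pos": [-10,-4,0],"dr": [0,0,4],"fingers": -0.3}
    - {"delta_pos": [-15,-6,0],"dr": [0,0,6],"fingers": -0.3}
    - {"delta_pos": [-20,-8,0],"dr": [0,0,8],"fingers": -0.3}
    - {"delta_pos": [-24,-10,0],"dr": [0,0,8],"fingers": -0.3}

```text
time: 35.7
tool_pos: [0.4402, -0.3045, 0.1606]
tool_rot: [3.141, 0.0, 1.429]
contact_force: [0.4, -0.2, 0.1]
opening: 0.0595
grip_force: 0.0
```

```bash
python3 - <<'E'
from h import *
st(); im,p=snap('top','top5.png')
m=cv2.inRange(cv2.cvtColor(im,cv2.COLOR_RGB2HSV),(3,120,60),(18,255,255))
n,l,s,ce=cv2.connectedComponentsWithStats(m)
for i in range(1,n):
    if s[i,4]>60: print('grip',ce[i].round(1),s[i,4],onz(p,*ce[i],0.048 if ce[i][0]>320 else .054).round(3))
plan([((.415,-.375,.11),0,82)])
E
```

```text
t 35.7 p [ 0.4402 -0.3045  0.1606] r [180.    0.   81.9] F [ 0.4 -0.2  0.1] op 0.0595 g 0.0 q [-0.75  0.42  1.6   0.    1.12 -0.61]
grip [204.2 184.5] 206 [0.58  0.163 0.054]
grip [231.2 184.7] 199 [0.581 0.105 0.054]
grip [257.9 185.6] 200 [0.58  0.047 0.054]
pos [-6.9, -1.3, 5.1] dr [-0.0, 0.0, -0.5]
```

Call:
step_arm:
  increments:
    - {"delta_pos": [-4,-1.3,2],"dr": [0,0,0],"fingers": -0.3}
    - {"delta_pos": [-6.9,-1.5,4.5],"dr": [0,0,0],"fingers": -0.3}
    - {"delta_pos": [-6.9,-1.5,4.5],"dr": [0,0,0],"fingers": -0.3}
    - {"delta_pos": [-6.9,-1.5,4.5],"dr": [0,0,0],"fingers": -0.3}
    - {"delta_pos": [-6.9,-1.5,4.5],"dr": [0,0,0],"fingers": -0.3}

```text
time: 36.38
tool_pos: [0.417, -0.3681, 0.1157]
tool_rot: [3.141, 0.0, 1.431]
contact_force: [0.6, 0.6, -0.3]
opening: 0.0595
grip_force: 0.0
```

```bash
python3 - <<'E'
from h import *
st(); wgrip((.415,-.375)); plan([((.415,-.375,.0245),0,82)])
E
```

```text
t 36.38 p [ 0.417  -0.3681  0.1157] r [180.   0.  82.] F [ 0.6  0.6 -0.3] op 0.0595 g 0.0 q [-0.86  0.51  1.59  0.    1.04 -0.72]
wgrip [279. 225.] [ 258  205   40   45 1442] expected [275. 231.]
pos [-0.7, -0.1, 9.1] dr [0.0, 0.0, -0.0]
```

Call:
step_arm:
  increments:
    - {"delta_pos": [-0.7,-0.1,5],"dr": [0,0,0],"fingers": -0.3}
    - {"delta_pos": [-0.7,-0.1,9.1],"dr": [0,0,0],"fingers": -0.3}
    - {"delta_pos": [-0.7,-0.1,9.1],"dr": [0,0,0],"fingers": -0.1}
    - {"delta_pos": [-0.7,-0.1,9.1],"dr": [0,0,0],"fingers": 1}
    - {"delta_pos": [-0.7,-0.1,9.1],"dr": [0,0,0],"fingers": 1}

```text
time: 37.05
tool_pos: [0.4146, -0.3754, 0.0244]
tool_rot: [-3.142, -0.0, 1.43]
contact_force: [-1.0, 0.0, 0.4]
opening: 0.035
grip_force: 0.0
```

Call:
step_arm:
  increments:
    - {"delta_pos": [0,0,0],"dr": [0,0,0],"fingers": 1}
    - {"delta_pos": [0,0,0],"dr": [0,0,0],"fingers": 1}
    - {"delta_pos": [0,0,0],"dr": [0,0,0],"fingers": 1}
    - {"delta_pos": [0,0,0],"dr": [0,0,0],"fingers": 1}
    - {"delta_pos": [0,0,0],"dr": [0,0,0],"fingers": 1}

```text
time: 37.67
tool_pos: [0.4147, -0.3756, 0.0244]
tool_rot: [3.141, -0.0, 1.43]
contact_force: [1.4, 2.1, 6.2]
opening: 0.0275
grip_force: 50.0
```

Call:
step_arm:
  increments:
    - {"delta_pos": [0,0,-4],"dr": [0,0,0],"fingers": 1}
    - {"delta_pos": [0,0,-9],"dr": [0,0,0],"fingers": 1}
    - {"delta_pos": [0,0,-13.6],"dr": [0,0,0],"fingers": 1}
    - {"delta_pos": [0,0,-13.6],"dr": [0,0,0],"fingers": 1}
    - {"delta_pos": [0,0,-13.6],"dr": [0,0,0],"fingers": 1}

```text
time: 38.3
tool_pos: [0.4134, -0.3747, 0.158]
tool_rot: [-3.138, -0.003, 1.43]
contact_force: [0.4, -1.0, -4.6]
opening: 0.0277
grip_force: 50.0
```

```bash
python3 - <<'E'
from h import *
st(); Y=-86;h=24.3
plan([((.48,-.2,.17),0,90),((.55,-.07,.15),8,90),ins(42,55,15,Y,h),ins(50,10,15,Y,h)])
E
```

```text
t 38.3 p [ 0.4134 -0.3747  0.158 ] r [-179.8   -0.2   81.9] F [ 0.4 -1.  -4.6] op 0.0277 g 50.0 q [-0.87  0.47  1.53 -0.    1.15 -0.73]
pos [18.2, 4.1, -1.2] dr [-0.0, -0.0, -8.0]
pos [13.0, 7.0, 2.1] dr [8.0, -0.0, -0.0]
pos [4.5, 2.0, 4.8] dr [7.0, -0.0, -0.0]
pos [0.0, 2.0, 4.1] dr [-0.0, -0.0, -0.0]
```

Call:
step_arm:
  increments:
    - {"delta_pos": [5,1,-1],"dr": [0,0,-2],"fingers": 1}
    - {"delta_pos": [10,2,-1.2],"dr": [0,0,-5],"fingers": 1}
    - {"delta_pos": [15,3.5,-1.2],"dr": [0,0,-8],"fingers": 1}
    - {"delta_pos": [18.2,4.1,-1.2],"dr": [0,0,-8],"fingers": 1}
    - {"delta_pos": [18.2,4.1,-1.2],"dr": [0,0,-8],"fingers": 1}

```text
time: 38.92
tool_pos: [0.4798, -0.1984, 0.1694]
tool_rot: [-3.137, -0.004, 1.573]
contact_force: [-0.5, -0.5, -4.0]
opening: 0.0277
grip_force: 50.0
```

Call:
step_arm:
  increments:
    - {"delta_pos": [5,2.5,0.7],"dr": [3,0,0],"fingers": 1}
    - {"delta_pos": [10,5,1.5],"dr": [6,0,0],"fingers": 1}
    - {"delta_pos": [13,7,2.1],"dr": [8,0,0],"fingers": 1}
    - {"delta_pos": [13,7,2.1],"dr": [8,0,0],"fingers": 1}
    - {"delta_pos": [13,7,2.1],"dr": [8,0,0],"fingers": 1}

```text
time: 39.55
tool_pos: [0.5498, -0.0722, 0.1495]
tool_rot: [-2.999, -0.001, 1.569]
contact_force: [0.4, -0.8, -5.4]
opening: 0.0279
grip_force: 50.0
```

Call:
step_arm:
  increments:
    - {"delta_pos": [2,1,1.5],"dr": [3,0,0],"fingers": 1}
    - {"delta_pos": [4,2,3],"dr": [6,0,0],"fingers": 1}
    - {"delta_pos": [4.5,2,4.8],"dr": [7,0,0],"fingers": 1}
    - {"delta_pos": [4.5,2,4.8],"dr": [7,0,0],"fingers": 1}
    - {"delta_pos": [4.5,2,4.8],"dr": [7,0,0],"fingers": 1}

```text
time: 40.17
tool_pos: [0.5637, -0.0275, 0.1012]
tool_rot: [-2.88, -0.0, 1.568]
contact_force: [0.0, -0.3, -3.0]
opening: 0.0278
grip_force: 50.0
```

```bash
python3 - <<'E'
from h import *
st(); Y=-86;h=24.3
plan([ins(50,10,15,Y,h),ins(70,9,15,Y,h)])
E
```

```text
t 40.17 p [ 0.5637 -0.0275  0.1012] r [-165.    -0.    89.8] F [ 0.  -0.3 -3. ] op 0.0278 g 50.0 q [-0.16  0.68  1.33 -0.04  1.38 -0.15]
pos [0.2, 1.9, 4.4] dr [0.0, -0.0, -0.0]
pos [0.1, 2.0, -0.5] dr [0.0, -0.0, -0.0]
```

Call:
step_arm:
  increments:
    - {"delta_pos": [0.2,0.9,2.2],"dr": [0,0,0],"fingers": 1}
    - {"delta_pos": [0.2,1.8,4.35],"dr": [0,0,0],"fingers": 1}
    - {"delta_pos": [0.2,1.8,4.35],"dr": [0,0,0],"fingers": 1}
    - {"delta_pos": [0.2,2.8,4.15],"dr": [0,0,0],"fingers": 1}
    - {"delta_pos": [0.2,3.4,3.95],"dr": [0,0,0],"fingers": 1}

```text
time: 40.8
tool_pos: [0.5881, -0.0246, 0.055]
tool_rot: [-2.882, -0.0, 1.569]
contact_force: [0.8, 0.1, -3.3]
opening: 0.0277
grip_force: 50.0
```

Call:
step_arm:
  increments:
    - {"delta_pos": [0,0.4,-0.1],"dr": [0,0,0],"fingers": 1}
    - {"delta_pos": [0,0.4,-0.1],"dr": [0,0,0],"fingers": 1}
    - {"delta_pos": [0,0.4,-0.1],"dr": [0,0,0],"fingers": 1}
    - {"delta_pos": [0,0.4,-0.1],"dr": [0,0,0],"fingers": 1}
    - {"delta_pos": [0,0.4,-0.1],"dr": [0,0,0],"fingers": 1}

```text
time: 41.42
tool_pos: [0.5905, -0.0242, 0.0535]
tool_rot: [-2.879, -0.001, 1.569]
contact_force: [-0.1, 0.4, -3.2]
opening: 0.0277
grip_force: 50.0
```

```bash
python3 - <<'E'
from h import *
st(); h=24.3;Y=-86
plan([ins(70,6,0,Y,h)])
E
```

```text
t 41.42 p [ 0.5905 -0.0242  0.0535] r [-165.    -0.    89.9] F [-0.1  0.4 -3.2] op 0.0277 g 50.0 q [-0.15  0.78  1.28 -0.04  1.34 -0.13]
pos [-0.1, -0.2, 2.5] dr [-15.0, -0.0, -0.0]
```

Call:
step_arm:
  increments:
    - {"delta_pos": [0,-0.2,1.1],"dr": [-7,0,0],"fingers": 1}
    - {"delta_pos": [0,-0.3,1.8],"dr": [-11,0,0],"fingers": 1}
    - {"delta_pos": [0,-0.3,2.45],"dr": [-15,0,0],"fingers": 1}
    - {"delta_pos": [0,-0.3,2.45],"dr": [-15,0,0],"fingers": 1}
    - {"delta_pos": [0,-0.3,2.45],"dr": [-15,0,0],"fingers": 1}

```text
time: 42.05
tool_pos: [0.5816, -0.0243, 0.0309]
tool_rot: [-3.14, -0.001, 1.569]
contact_force: [0.8, 0.1, -3.0]
opening: 0.0278
grip_force: 50.0
```

Call:
step_arm:
  increments:
    - {"delta_pos": [0.5,0,0],"dr": [0,0,0],"fingers": 1}
    - {"delta_pos": [0.9,0,0],"dr": [0,0,0],"fingers": 1}
    - {"delta_pos": [1.2,0,0],"dr": [0,0,0],"fingers": 1}
    - {"delta_pos": [1.4,0,0],"dr": [0,0,0],"fingers": 1}
    - {"delta_pos": [1.5,0,0],"dr": [0,0,0],"fingers": 1}

```text
time: 42.68
tool_pos: [0.5814, -0.0119, 0.0307]
tool_rot: [-3.141, 0.003, 1.57]
contact_force: [-1.0, -15.2, -3.2]
opening: 0.0276
grip_force: 50.0
```

Call:
step_arm:
  increments:
    - {"delta_pos": [0,0,0.05],"dr": [0,0,0],"fingers": 1}
    - {"delta_pos": [0,0,0.1],"dr": [0,0,0],"fingers": 1}
    - {"delta_pos": [0,0,0.1],"dr": [0,0,0],"fingers": 1}
    - {"delta_pos": [0,0,0.1],"dr": [0,0,0],"fingers": 1}
    - {"delta_pos": [0,0,0.1],"dr": [0,0,0],"fingers": 1}

```text
time: 43.3
tool_pos: [0.5815, -0.012, 0.0305]
tool_rot: [-3.141, 0.003, 1.569]
contact_force: [-3.2, -12.5, 3.4]
opening: 0.0277
grip_force: 50.0
```

Pushing at about 15 N, the row is closed. I'll release, back off and look.

Call:
step_arm:
  increments:
    - {"delta_pos": [-0.2,0,0],"dr": [0,0,0],"fingers": -0.2}
    - {"delta_pos": [-0.2,0,0],"dr": [0,0,0],"fingers": -0.2}
    - {"delta_pos": [-0.2,0,0],"dr": [0,0,0],"fingers": -0.2}
    - {"delta_pos": [-0.2,0,-2],"dr": [0,0,0],"fingers": -0.2}
    - {"delta_pos": [-0.2,0,-7],"dr": [0,0,0],"fingers": -0.2}

```text
time: 43.92
tool_pos: [0.5797, -0.0106, 0.0981]
tool_rot: [-3.135, -0.002, 1.57]
contact_force: [1.2, -0.1, 0.8]
opening: 0.0549
grip_force: 0.0
```

Call:
step_arm:
  increments:
    - {"delta_pos": [0,-2,-5],"dr": [0,0,0],"fingers": -0.3}
    - {"delta_pos": [-6,-7,-8],"dr": [0,0,0],"fingers": -0.3}
    - {"delta_pos": [-12,-12,-8],"dr": [0,0,0],"fingers": -0.3}
    - {"delta_pos": [-17,-16,-8],"dr": [0,0,0],"fingers": -0.3}
    - {"delta_pos": [-20,-18,-8],"dr": [0,0,0],"fingers": -0.3}

```text
time: 44.55
tool_pos: [0.4063, -0.2035, 0.1799]
tool_rot: [3.141, -0.0, 1.57]
contact_force: [0.1, -1.4, -0.5]
opening: 0.0595
grip_force: 0.0
```

```bash
python3 - <<'E'
from h import *
st(); im,p=snap('top','top6.png'); b,_=snap('side')
m=cv2.inRange(cv2.cvtColor(im,cv2.COLOR_RGB2HSV),(3,120,60),(18,255,255))
n,l,s,ce=cv2.connectedComponentsWithStats(m)
for i in range(1,n):
    if s[i,4]>60: print('grip',ce[i].round(1),s[i,4],onz(p,*ce[i],.054).round(3))
c=cv2.convertScaleAbs(im[135:260,180:325],alpha=1.4);d=cv2.convertScaleAbs(b[160:320,160:330],alpha=1.3)
cv2.imwrite('pics/f6.png',np.hstack([cv2.resize(c,(435,375),interpolation=2),cv2.resize(d,(365,375))])[:,:,::-1])
E
```

```text
t 44.55 p [ 0.4063 -0.2035  0.1799] r [180.  -0.  90.] F [ 0.1 -1.4 -0.5] op 0.0595 g 0.0 q [-0.63  0.26  1.78  0.    1.1  -0.63]
grip [204.1 184.5] 205 [0.58  0.163 0.054]
grip [231.3 184.8] 200 [0.581 0.105 0.054]
grip [257.9 185.6] 200 [0.58  0.047 0.054]
grip [285.1 186.4] 201 [ 0.58  -0.011  0.054]
```

View pics/f6.png

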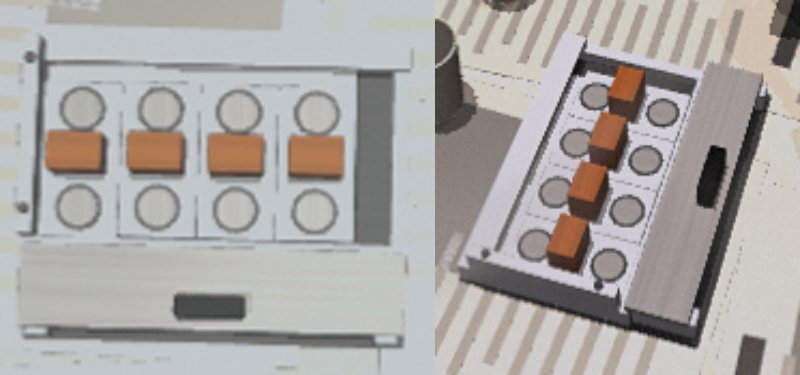

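The row of four plates is closed against the stop and level in both views. The tab is at about (209,306) in the crop. Now I'll push the rail home.

Call:
step_arm:
  increments:
    - {"delta_pos": [5,1.5,0],"dr": [0,0,0],"fingers": -0.1}
    - {"delta_pos": [11,3,0],"dr": [0,0,0],"fingers": -0.1}
    - {"delta_pos": [17,4.5,2],"dr": [0,0,0],"fingers": -0.1}
    - {"delta_pos": [22.5,6.4,4],"dr": [0,0,0],"fingers": -0.1}
    - {"delta_pos": [26.5,6.4,6],"dr": [0,0,0],"fingers": -0.1}
  newtons: 30

```text
time: 45.28
tool_pos: [0.4728, 0.0657, 0.1192]
tool_rot: [3.141, -0.001, 1.571]
contact_force: [-0.6, -0.6, -0.8]
opening: 0.0504
grip_force: 0.0
```

Call:
step_arm:
  increments:
    - {"delta_pos": [0,0,0],"dr": [0,0,0],"fingers": -0.1}
    - {"delta_pos": [0,0,4],"dr": [0,0,0],"fingers": -0.1}
    - {"delta_pos": [0,0,7.4],"dr": [0,0,0],"fingers": -0.1}
    - {"delta_pos": [0,0,7.4],"dr": [0,0,0],"fingers": 1}
    - {"delta_pos": [0,0,7.4],"dr": [0,0,0],"fingers": 1}

```text
time: 45.9
tool_pos: [0.4727, 0.0622, 0.0469]
tool_rot: [3.14, -0.001, 1.569]
contact_force: [0.2, 1.0, -0.2]
opening: 0.0351
grip_force: 0.0
```

Call:
step_arm:
  increments:
    - {"delta_pos": [0,0,0],"dr": [0,0,0],"fingers": 1}
    - {"delta_pos": [0,0,0],"dr": [0,0,0],"fingers": 1}
    - {"delta_pos": [0,0,0],"dr": [0,0,0],"fingers": 1}
    - {"delta_pos": [0,0,0],"dr": [0,0,0],"fingers": 1}
    - {"delta_pos": [0,0,0],"dr": [0,0,0],"fingers": 1}

```text
time: 46.52
tool_pos: [0.4721, 0.0624, 0.0466]
tool_rot: [3.141, -0.001, 1.569]
contact_force: [-2.0, -1.2, 6.4]
opening: 0.0159
grip_force: 30.0
```

Call:
step_arm:
  increments:
    - {"delta_pos": [0,1,0],"dr": [0,0,0],"fingers": 1}
    - {"delta_pos": [0,2,0],"dr": [0,0,0],"fingers": 1}
    - {"delta_pos": [0,2.9,0],"dr": [0,0,0],"fingers": 1}
    - {"delta_pos": [0,3.3,0],"dr": [0,0,0],"fingers": 1}
    - {"delta_pos": [0,3.3,0],"dr": [0,0,0],"fingers": 1}

```text
time: 47.15
tool_pos: [0.5012, 0.0623, 0.0465]
tool_rot: [-3.134, -0.0, 1.57]
contact_force: [-14.2, -2.6, 18.6]
opening: 0.0155
grip_force: 30.0
```

Call:
step_arm:
  increments:
    - {"delta_pos": [0,-0.2,0],"dr": [0,0,0],"fingers": -0.1}
    - {"delta_pos": [0,-0.2,0],"dr": [0,0,0],"fingers": -0.1}
    - {"delta_pos": [0,-0.2,0],"dr": [0,0,0],"fingers": -0.1}
    - {"delta_pos": [0,-0.2,-4],"dr": [0,0,0],"fingers": -0.1}
    - {"delta_pos": [0,-0.2,-9],"dr": [0,0,0],"fingers": -0.1}

```text
time: 47.78
tool_pos: [0.5022, 0.0623, 0.1357]
tool_rot: [-3.138, -0.001, 1.569]
contact_force: [0.3, 0.4, 0.6]
opening: 0.0503
grip_force: 0.0
```

Call:
step_arm:
  increments:
    - {"delta_pos": [-5,-2,-3],"dr": [0,0,0],"fingers": -0.1}
    - {"delta_pos": [-10,-4,-3],"dr": [0,0,0],"fingers": -0.1}
    - {"delta_pos": [-16,-7,-3],"dr": [0,0,0],"fingers": -0.1}
    - {"delta_pos": [-22,-10,-3],"dr": [0,0,0],"fingers": -0.1}
    - {"delta_pos": [-25,-11,-3],"dr": [0,0,0],"fingers": -0.1}

```text
time: 48.4
tool_pos: [0.3912, -0.1895, 0.1656]
tool_rot: [-3.141, -0.0, 1.568]
contact_force: [1.6, 0.1, -0.1]
opening: 0.0506
grip_force: 0.0
```

```bash
python3 - <<'E'
from h import *
st(); im,p=snap('top'); c=im[135:260,180:325]
m=cv2.inRange(cv2.cvtColor(im,cv2.COLOR_RGB2HSV),(3,120,60),(18,255,255))
n,l,s,ce=cv2.connectedComponentsWithStats(m)
for i in range(1,n):
    if s[i,4]>60: print('grip',onz(p,*ce[i],.054).round(3))
cv2.imwrite('pics/f7.png',cv2.resize(cv2.convertScaleAbs(im[70:290,60:330,::-1],alpha=1.4),(720,587),interpolation=2))
E
```

```text
t 48.4 p [ 0.3912 -0.1895  0.1656] r [-180.    -0.    89.8] F [ 1.6  0.1 -0.1] op 0.0506 g 0.0 q [-0.63  0.25  1.85  0.    1.05 -0.62]
grip [0.58  0.163 0.054]
grip [0.581 0.105 0.054]
grip [0.58  0.047 0.054]
grip [ 0.58  -0.011  0.054]
```

View pics/f7.png

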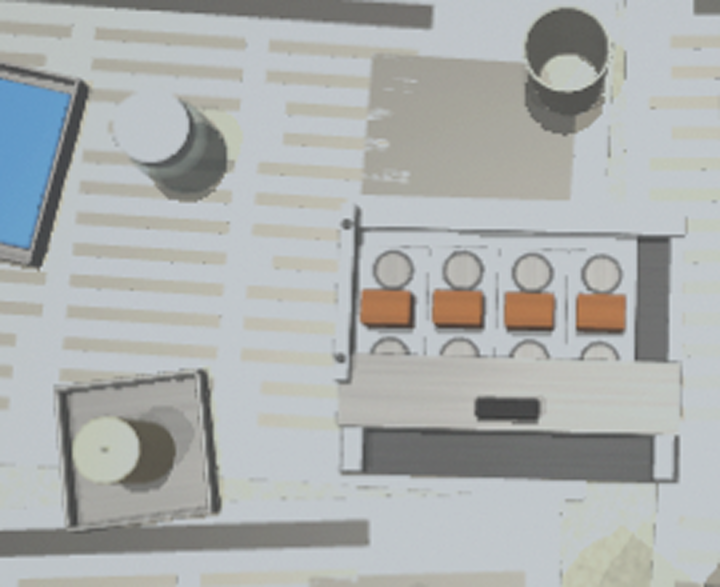

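The rail is home (tab at (508,408)), the four plates form one closed row, the candle stands in the tray, and the jar and the cup in view are untouched.

```bash
python3 -c "
from cell import robot; print(robot.hand_in())"
```

```text
the job is handed in; nothing more can be done
None
```

I handed the job in at 48 s of simulated time with every step done: rail drawn back, candle upright in the tray, all four plates in one closed row against the end stop, rail pushed home; the hand-in returned no verdict.

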